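# Sort the wiring-bench parts back into their trays

## Robot

A 6-joint arm with a two-finger parallel gripper is mounted at the origin on the work surface. World frame = base frame: x ahead of the robot, y to its left, z up, the work surface at z = 0. Lengths are in m, angles in rad, forces in N, time in s.
With the tool pointing down it reaches from about 0.35 to 0.975 m from the base axis. Payload 4.9 kg.
Tool frame: the origin (TCP) lies on the centre line of the jaws, within the pads' length; the fingertips stand 11 mm ahead of it and the grasp point (between the pads) lies 8 mm behind it; z points along the fingers, y is the direction in which the jaws open and shut (so a half turn about z gives the same grasp; the last joint's range is limited). The gripper opens to 85 mm and grips with 20 to 120 N. Pads are 22 mm wide; open, the fingers measure 114 mm over their backs; the gripper's body (76 mm by 85 mm) begins 54 mm behind the grasp point. The pads swing forward as they close: fully open they stand 13 mm farther back than shut.
Start: joints at [1.083, 0.053, 1.613, -0, 1.476, -0.119], TCP at [0.225, 0.583, 0.217] pointing down, gripper open.
Joint ranges: [-3.01, 3.01], [-1.01, 2.22], [0.06, 2.58], [-1.02, 4.17], [0.09, 2.62], [-3.14, 3.14]. Speed limits (rad/s): [2.57, 2.57, 3.14, 3.14, 3.14, 3.14].

## Interface

Orientations are given as a rotation vector (axis times angle).
In Python, from station import ctrl gives the robot as it stands.
- The arm moves only by the tool send_rows, never from a script. Its argument "series" is a list of rows, each an object of numbers: "tx", "ty", "tz": the shift along the tool's x, y, z in cm; "wx", "wy", "wz": the turn, a rotation vector about the tool's x, y, z in rad; "jaw": the closure, from 0 (fully open) to 1 (shut). In form: [{"tx": .., "ty": .., "tz": .., "wx": .., "wy": .., "wz": .., "jaw": ..}, ...]. A call has 1 to 5 rows; each row shifts and turns the pose as measured when the row begins, along the tool's axes as they then stand; what a row does not reach is not made up. A row lasts 1/8 s, in which the tool goes at most 62.5 mm and 10.7 degrees, less where a joint would pass 70% of its speed; a pose out of reach is approached as far as the arm can. A call is refused whole if a number of a shift passes 6.25 or a number of a turn 0.188, either way. A call with a gripper value outside its range is refused whole. The fingers move at their own pace and stop on an object; "squeeze" is the grip in N (left out, the last holds). Time passes only in rows, so rows that do not move let the fingers close. It gives the time, the measured TCP pose, the force and the opening at its end, in the units of the state.
- ctrl.get_obs(): the state, without advancing time (a new reading comes with each control period).
- ctrl.get_image(name): name is "scene" or "top"; returns the picture (400x640x3 uint8, red, green, blue); there is no depth.
- ctrl.camera_info(name): a dict with "mtx" (3x3 intrinsics, pixels), "R" (3x3) and "t" (3): a world point X has camera coordinates R X + t. Camera axes: x right, y down, z forward; pixel columns grow to the right and rows downward; lengths in m; the calibration is good to about 2 mm. A picture is of the moment at which its call begins. camera_info takes no time and is no camera call.
- ctrl.finish_job(): hands the job in, once; it reports no verdict.
The state is a dict: "t": time; "q": joint angles; "dq": joint speeds; "effort": joint torques, N m; "tool_pos": TCP position; "tool_rot": TCP orientation; "contact_force": force on the tool from outside, world axes, zero at the start; "wrist_torque": the same for the moment, N m; "opening": finger opening in m.
Only numpy, scipy, OpenCV 4.12 (cv2) and the standard library are available. Lean on these libraries where they do the work, as an engineer would, in place of code of your own. Each camera call takes 0.05 s, during which the arm holds its last target.

## Task

Clear up after the wiring lesson: put the two circuit breakers into the blue tray and the two pilot lamps into the yellow tray, one to a bay, and the loose contactor into the free bay of the red tray. Set every part down gently, standing upright flat on the floor of its bay (no dropping), and leave the rail offcut and the small terminal strip lying where they are.

Things in the scene. Friction and masses are not known exactly. Their poses are not given: they have to be found in the camera images.
- breaker_single: Narrow white single-pole circuit breaker with a blue toggle, standing upright on its flat rail side. 18 mm wide (y) throughout; 85 mm long (x) up to z = 45 mm, above that a nose 45 mm long (x), centred, up to z = 68 mm; the toggle on top reaches 76 mm. Origin at the centre of its underside, z up through its top; easily gripped across its width on the nose. About 120 g.
- breaker_double: White double-pole circuit breaker with a black toggle, twice as wide as the other one, standing upright. 36 mm wide (y), 85 mm long (x) up to z = 45 mm, above that a nose 45 mm long (x), centred, up to z = 68 mm; the toggle reaches 76 mm. Origin at the centre of its underside, z up through its top; about 230 g.
- lamp_green: Pilot lamp with a green lens, standing upright on its black contact block: block 28 x 28 mm up to z = 34 mm, above it a round steel bezel and the green lens, 30 mm in diameter, up to z = 58 mm. Origin at the centre of its underside, z up through its top; about 60 g.
- lamp_amber: Pilot lamp with an orange (amber) lens, otherwise the same as the green one: block 28 x 28 mm up to z = 34 mm, round bezel and lens 30 mm in diameter up to z = 58 mm. Origin at the centre of its underside, z up through its top; about 60 g.
- contactor: The loose contactor: grey block 45 mm wide (y) and 80 mm long (x) up to z = 50 mm with brass screws, above it a black head 45 mm wide (y) and 50 mm long (x), centred, up to z = 76 mm with a small white patch on top. It stands upright on the bench; Origin at the centre of its underside, z up through its top; about 330 g.
- tray_blue: Blue tray, both bays empty at the start. Fixed, 112 (x) by 194 (y) mm, 22 mm high, walls 4 mm. Origin: centre of its underside. A divider along x makes two bays, each 104 (x) by 91 (y) mm inside, centred at y = +47.5 and -47.5 mm in the tray's frame; bay floor 4 mm above the origin.
- tray_yellow: Yellow tray, both bays empty at the start. Fixed, 112 (x) by 194 (y) mm, 22 mm high, walls 4 mm. Origin: centre of its underside. A divider along x makes two bays, each 104 (x) by 91 (y) mm inside, centred at y = +47.5 and -47.5 mm in the tray's frame; bay floor 4 mm above the origin.
- tray_red: Red tray. Its bay at y = -47.5 mm already holds a fixed contactor like the loose one (45 mm along y, 80 mm along x, top 80 mm above the tray's underside); its bay at y = +47.5 mm is free. Fixed, 112 (x) by 194 (y) mm, 22 mm high, walls 4 mm. Origin: centre of its underside. A divider along x makes two bays, each 104 (x) by 91 (y) mm inside, centred at y = +47.5 and -47.5 mm in the tray's frame; bay floor 4 mm above the origin.
- rail_offcut: Bystander: offcut of slotted steel mounting rail lying flat, 35 mm (x) by 56 mm (y), 7.5 mm high, loose, origin at the centre of its underside.
- terminal_strip: Bystander: small white terminal strip with brass screws, 22 mm (x) by 52 mm (y), 15 mm high, loose, lying among the parts; origin at the centre of its underside.

How it is judged:
At the end, for the whole second after the job is handed in: Breakers in the blue tray and lamps in the yellow, one to a bay; the loose contactor in the red tray's free bay. Each origin within 42 mm of its bay's centre in tray x and y, underside on the bay floor (0 to 8 mm above the tray's underside), leaning under 0.12 rad, at rest (((x of breaker_single in the frame of tray_blue between -0.042 and 0.042 m and y of breaker_single in the frame of tray_blue between 0.0055 and 0.0895 m and x of breaker_double in the frame of tray_blue between -0.042 and 0.042 m and y of breaker_double in the frame of tray_blue between -0.0895 and -0.0055 m) or (x of breaker_single in the frame of tray_blue between -0.042 and 0.042 m and y of breaker_single in the frame of tray_blue between -0.0895 and -0.0055 m and x of breaker_double in the frame of tray_blue between -0.042 and 0.042 m and y of breaker_double in the frame of tray_blue between 0.0055 and 0.0895 m)) and z of breaker_single in the frame of tray_blue between 0 and 0.008 m and angle between each of breaker_single, breaker_double, lamp_green, lamp_amber, contactor's own z axis and vertical below 0.12 rad and linear speed of each of breaker_single, breaker_double, lamp_green, lamp_amber, contactor below 0.02 m/s and angular speed of each of breaker_single, breaker_double, lamp_green, lamp_amber, contactor below 0.2 rad/s and z of breaker_double in the frame of tray_blue between 0 and 0.008 m and ((x of lamp_green in the frame of tray_yellow between -0.042 and 0.042 m and y of lamp_green in the frame of tray_yellow between 0.0055 and 0.0895 m and x of lamp_amber in the frame of tray_yellow between -0.042 and 0.042 m and y of lamp_amber in the frame of tray_yellow between -0.0895 and -0.0055 m) or (x of lamp_green in the frame of tray_yellow between -0.042 and 0.042 m and y of lamp_green in the frame of tray_yellow between -0.0895 and -0.0055 m and x of lamp_amber in the frame of tray_yellow between -0.042 and 0.042 m and y of lamp_amber in the frame of tray_yellow between 0.0055 and 0.0895 m)) and z of lamp_green in the frame of tray_yellow between 0 and 0.008 m and z of lamp_amber in the frame of tray_yellow between 0 and 0.008 m and x of contactor in the frame of tray_red between -0.042 and 0.042 m and y of contactor in the frame of tray_red between 0.0055 and 0.0895 m and z of contactor in the frame of tray_red between 0 and 0.008 m); the robot touches nothing.
It fails at once if the rail offcut is shifted by more than 20 mm (distance of rail_offcut from where it was at the start of the episode above 0.02 m).
It fails at once if the terminal strip is shifted by more than 20 mm (distance of terminal_strip from where it was at the start of the episode above 0.02 m).
It fails at once if a part is dropped or thrown (faster than 0.8 m/s while not held; a fall of about 33 mm) ((linear speed of breaker_single above 0.8 m/s and contact force between breaker_single and the fingers below 0.1 N) or (linear speed of breaker_double above 0.8 m/s and contact force between breaker_double and the fingers below 0.1 N) or (linear speed of lamp_green above 0.8 m/s and contact force between lamp_green and the fingers below 0.1 N) or (linear speed of lamp_amber above 0.8 m/s and contact force between lamp_amber and the fingers below 0.1 N) or (linear speed of contactor above 0.8 m/s and contact force between contactor and the fingers below 0.1 N)).
It also fails if it takes over 128 s, if anything falls off the work surface, if the arm or the gripper's body presses on something with over 40 N, if the wrist force passes 120 N, or if a joint passes its speed limit or range.

## Working session

There is one attempt and no reset: what is moved stays moved. The work goes in short steps, Python scripts to look and compute and a tool call to move; the robot and the scene stay as the last step left them, time stands still between calls to the robot, and variables do not carry over. Pictures are saved under pics/ and viewed, and the job is handed in when it is done.

Besides the shell and the picture viewer there is one more tool, called as name(argument=value, ...) on one line, values as JSON. send_rows: Moves the arm, as the interface text tells. Its arguments: {"type":"object","properties":{"series":{"type":"array"},"squeeze":{"type":"number"}},"required":["series"]}

```bash
mkdir -p pics; ls; python3 - <<'E'
from station import ctrl
import cv2
o=ctrl.get_obs()
print(o)
for n in("scene","top"):
    im=ctrl.get_image(n); cv2.imwrite(f"pics/{n}0.png",im[:,:,::-1]); c=ctrl.camera_info(n); print(n,c)
E
```

```text
pics
{'t': 0.0, 'q': array([ 1.08302045e+00,  5.33741614e-02,  1.61429362e+00, -2.60037907e-05,
        1.47600368e+00, -1.18991894e-01]), 'dq': array([ 0.00032595, -0.00025659,  0.00047375, -0.00148289,  0.00029604,
       -0.0007948 ]), 'effort': array([-1.09455159e-03, -3.93682945e+01, -3.70171916e+01, -9.23343782e-05,
        6.83884675e-03,  2.96041003e-05]), 'tool_pos': array([0.22499374, 0.58239539, 0.21545255]), 'tool_rot': array([-0.57589399, -3.08774904,  0.00312781]), 'contact_force': array([ 0.59257338, -0.22989668, -0.0422101 ]), 'wrist_torque': array([-0.0358978, -0.0243136, -0.0227987]), 'opening': 0.08560148215940336}
scene {'mtx': array([[437.79079996,   0.        , 318.1823965 ],
       [  0.        , 437.79079996, 199.62605635],
       [  0.        ,   0.        ,   1.        ]]), 'R': array([[-0.81963347,  0.57270892, -0.014334  ],
       [ 0.47563978,  0.66634034, -0.57424503],
       [-0.31932393, -0.47748827, -0.81855799]]), 't': array([ 0.39242044, -0.21389307,  1.21305284])}
top {'mtx': array([[486.71292847,   0.        , 320.37713827],
       [  0.        , 486.71292847, 195.44549643],
       [  0.        ,   0.        ,   1.        ]]), 'R': array([[-0.19116682, -0.98155482, -0.00232004],
       [-0.95926856,  0.18732617, -0.21145385],
       [ 0.20798815, -0.03819742, -0.97738523]]), 't': array([0.07915706, 0.49118771, 0.93973106])}
```

View pics/scene0.png

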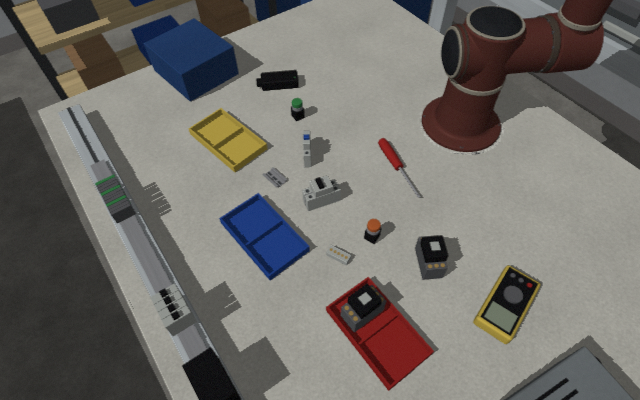

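View pics/top0.png

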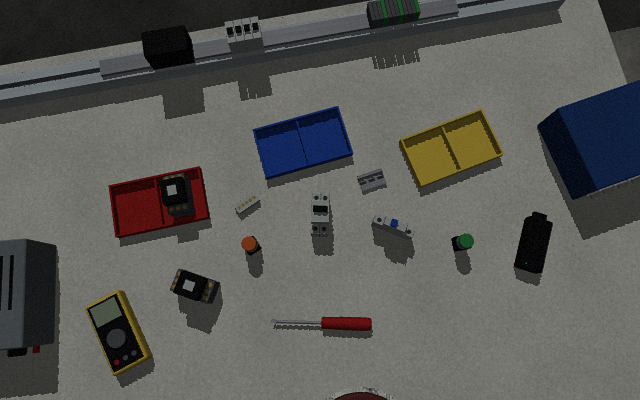

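The scene view shows all of the parts. In the top view, the blue tray is near (302,143), yellow (450,148), red (158,202), double breaker (320,213), single (393,226), green lamp (463,242), amber (250,245) and contactor (195,286). I'll enlarge crops next.

```bash
python3 - <<'E'
import cv2
im=cv2.imread("pics/top0.png")
def crop(n,x0,y0,w,h,s):
    c=cv2.resize(im[y0:y0+h,x0:x0+w],None,fx=s,fy=s,interpolation=cv2.INTER_CUBIC)
    c=cv2.convertScaleAbs(c,alpha=1.4,beta=15)
    for k in range(0,w,10): 
        cv2.putText(c,str(x0+k),(k*s,8),0,.3,(0,255,255),1); cv2.line(c,(k*s,10),(k*s,h*s),(120,120,120) ,1) if k%20==0 else 0
    for k in range(0,h,10):
        cv2.putText(c,str(y0+k),(0,k*s+4),0,.3,(0,255,255),1); cv2.line(c,(0,k*s),(w*s,k*s),(120,120,120),1) if k%20==0 else 0
    cv2.imwrite(f"pics/{n}.png",c)
crop("c1",290,160,200,100,4)
crop("c2",100,160,170,150,4)
crop("c3",240,95,270,100,3)
E
```

```text
(no output)
```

View pics/c1.png

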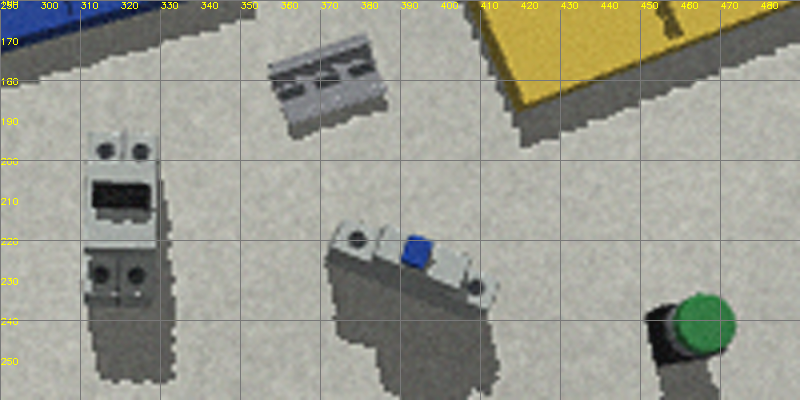

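View pics/c2.png

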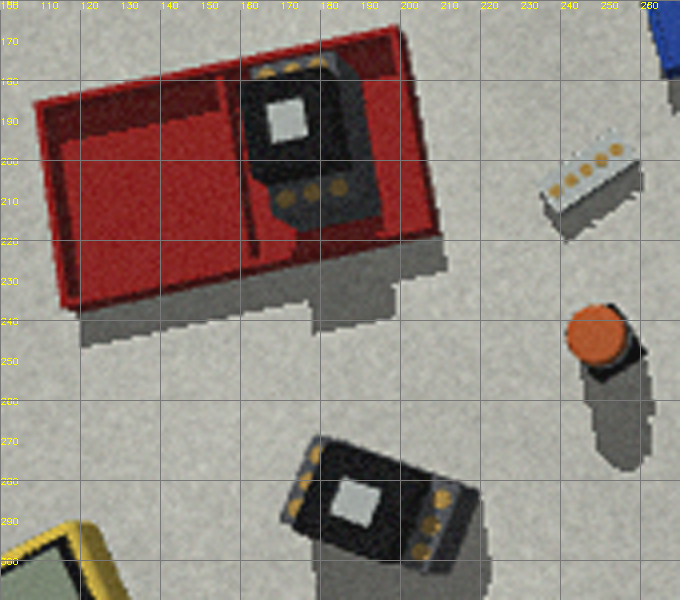

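View pics/c3.png

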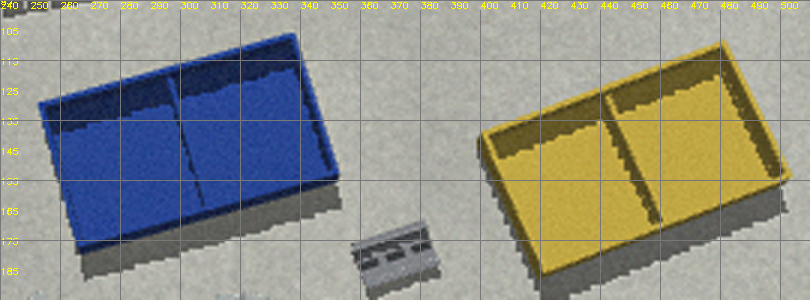

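```bash
cat > h.py <<'E'
import numpy as np, cv2
from station import ctrl
from scipy.optimize import least_squares
CI={n:ctrl.camera_info(n) for n in("top","scene")}
def bp(p,z,n="top"):
    c=CI[n];d=c["R"].T@np.linalg.solve(c["mtx"],[p[0],p[1],1.]);C=-c["R"].T@c["t"];return C+d*(z-C[2])/d[2]
def pj(X,n="top"):
    c=CI[n];Y=np.atleast_2d(X)@c["R"].T+c["t"];Y=Y@c["mtx"].T;return Y[:,:2]/Y[:,2:]
def W(pose,L):
    x,y,a=pose;L=np.atleast_2d(np.array(L,float));R=np.array([[np.cos(a),-np.sin(a),0],[np.sin(a),np.cos(a),0],[0,0,1]]);return L@R.T+[x,y,0]
def fit(L,px,x0,n="top"):
    r=least_squares(lambda p:(pj(W(p,L),n)-px).ravel(),x0);return r.x,np.sqrt(np.mean(r.fun**2))
def box(lx,ly,z0,z1): 
    b=[[sx*lx/2,sy*ly/2,z] for z in(z0,z1) for sx,sy in((1,1),(-1,1),(-1,-1),(1,-1))]
    return b
def draw(im,pose,bx,n,s,off,col):
    q=(pj(W(pose,bx),n)-off+.5)*s-.5;q=q.round().astype(int)
    for i in range(4):
        for a,b in((i,(i+1)%4),(4+i,4+(i+1)%4),(i,4+i)): cv2.line(im,tuple(map(int,q[a])),tuple(map(int,q[b])),col,1)
M={"breaker_single":[box(.085,.018,0,.045),box(.045,.018,.045,.068)],"breaker_double":[box(.085,.036,0,.045),box(.045,.036,.045,.068)],
"lamp_green":[box(.028,.028,0,.034),box(.03,.03,.034,.058)],"lamp_amber":[box(.028,.028,0,.034),box(.03,.03,.034,.058)],
"contactor":[box(.08,.045,0,.05),box(.05,.045,.05,.076)],"rail":[box(.035,.056,0,.0075)],"strip":[box(.022,.052,0,.015)],
**{t:[box(.112,.194,0,.022)] for t in("blue","yellow","red")}}
E
cat > f.py <<'E'
from h import *
import json
P={}
T=[[.056,.097,.022],[.056,-.097,.022],[-.056,-.097,.022],[-.056,.097,.022]]
for n,px in dict(blue=[(253.3,129),(338.3,106),(352.7,155),(266,179.3)],yellow=[(400,140),(481,109),(503.3,155),(420.7,186.3)],red=[(108.75,185.5),(200,166.5),(210.2,218.7),(116.2,237.5)]).items():
    c=np.mean([bp(p,.022) for p in px],0)
    P[n],e=fit(T,np.array(px),[c[0],c[1],0]);print(n,P[n],e)
a=bp((379.2,220),.045);b=bp((409,231.7),.045);d=a-b
P["breaker_single"]=[*(a+b)[:2]/2,np.arctan2(d[1],d[0])]
a=(bp((316.2,197.7),.045)+bp((325.2,197.7),.045))/2;b=(bp((315,228.5),.045)+bp((324.2,228.7),.045))/2;d=a-b
P["breaker_double"]=[*(a+b)[:2]/2,np.arctan2(d[1],d[0])]
c=[bp(p,.076) for p in((180.5,269.5),(208,278.7),(201,302),(174,292.5))]
d=c[0]-c[1]+c[3]-c[2]
P["contactor"]=[*bp((189,285.7),.076)[:2],np.arctan2(d[1],d[0])]
d=bp((451.2,240),.034)-bp((454,251),.034)
P["lamp_green"]=[*bp((466.2,240.5),.058)[:2],np.arctan2(d[1],d[0])]
d=bp((253,235.8),.034)-bp((261,247.5),.034)
P["lamp_amber"]=[*bp((249,243.5),.058)[:2],np.arctan2(d[1],d[0])]
c=[bp(p,.015) for p in((235,208.7),(253.7,192.5),(260,199.5),(240.5,213.7))];d=c[0]-c[1]
P["strip"]=[*np.mean(c,0)[:2],np.arctan2(d[1],d[0])-np.pi/2]
c=[bp(p,.0075) for p in((356.7,176.5),(381.7,168.7),(387,183.7))];d=c[0]-c[1]
P["rail"]=[*((c[0]+c[2])/2)[:2],np.arctan2(d[1],d[0])-np.pi/2]
P={k:list(map(float,v)) for k,v in P.items()}
for k,v in P.items(): print(k,np.round(v,4))
json.dump(P,open("P.json","w"))
E
cat > ov.py <<'E'
from h import *
import json,sys
P=json.load(open("P.json"))
def ov(src,n,win,s,out):
    im=cv2.imread(src);x0,y0,w,h=win
    c=cv2.resize(im[y0:y0+h,x0:x0+w],None,fx=s,fy=s,interpolation=cv2.INTER_CUBIC)
    c=cv2.convertScaleAbs(c,alpha=1.4,beta=15)
    for k,v in P.items():
        for b in M[k]: draw(c,v,b,n,s,np.array([x0,y0]),(0,255,0) if k in("red","amber") else (0,0,255))
    cv2.imwrite(out,c)
if __name__=="__main__":
    ov("pics/top0.png","top",(100,95,410,215),1.95,"pics/ova.png")
    ov("pics/scene0.png","scene",(180,80,280,310),1.9,"pics/ovb.png")
E
python3 f.py; python3 ov.py
```

```text
blue [ 0.62667173 -0.00270701  0.08363716] 0.7719969126451812
yellow [ 0.55387582 -0.31404177  0.1785452 ] 0.3127372460431856
red [0.55544955 0.31765346 0.0218254 ] 0.6965652200297694
blue [ 0.6267 -0.0027  0.0836]
yellow [ 0.5539 -0.314   0.1785]
red [0.5554 0.3177 0.0218]
breaker_single [ 0.4084 -0.1511  0.9963]
breaker_double [ 0.4629 -0.0092 -0.2273]
contactor [0.367  0.2652 1.0588]
lamp_green [ 0.3507 -0.2829  0.0019]
lamp_amber [0.4274 0.1417 0.4248]
strip [0.5176 0.1369 0.546 ]
rail [ 0.5188 -0.133   0.1171]
```

View pics/ova.png

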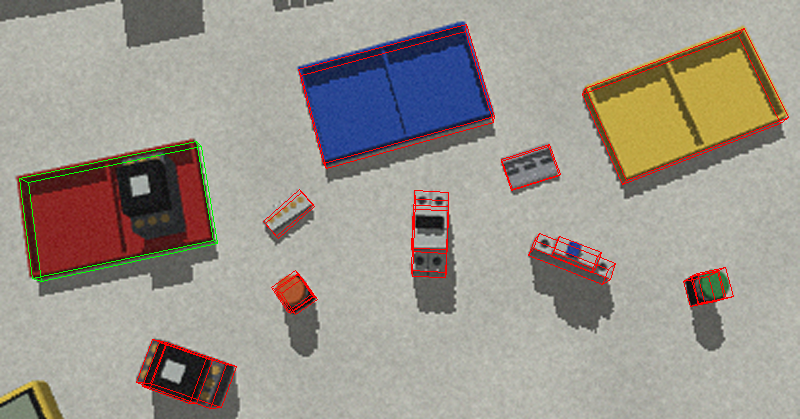

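View pics/ovb.png

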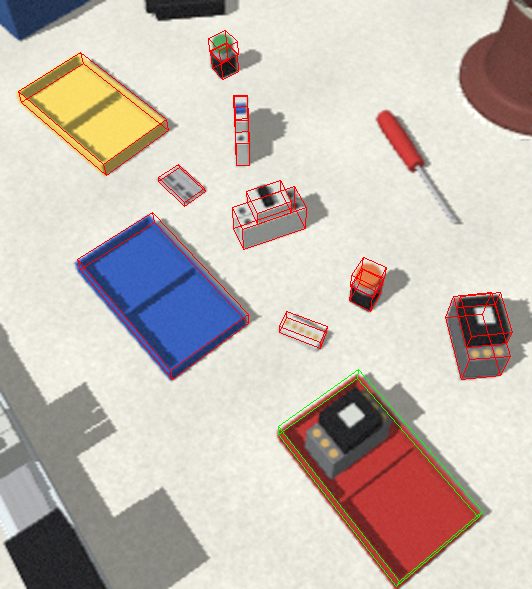

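```bash
python3 - <<'E'
from ov import *
P=json.load(open("P.json"))
ov("pics/scene0.png","scene",(215,190,100,92),6,"pics/s1.png")
ov("pics/scene0.png","scene",(320,275,120,115),5,"pics/s2.png")
ov("pics/top0.png","top",(245,100,115,85),6,"pics/s3.png")
ov("pics/top0.png","top",(100,160,115,85),6,"pics/s4.png")
E
```

```text
(no output)
```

View pics/s1.png

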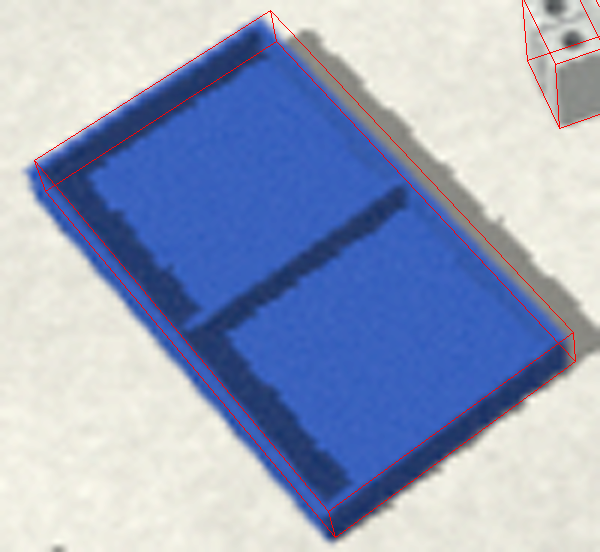

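View pics/s2.png

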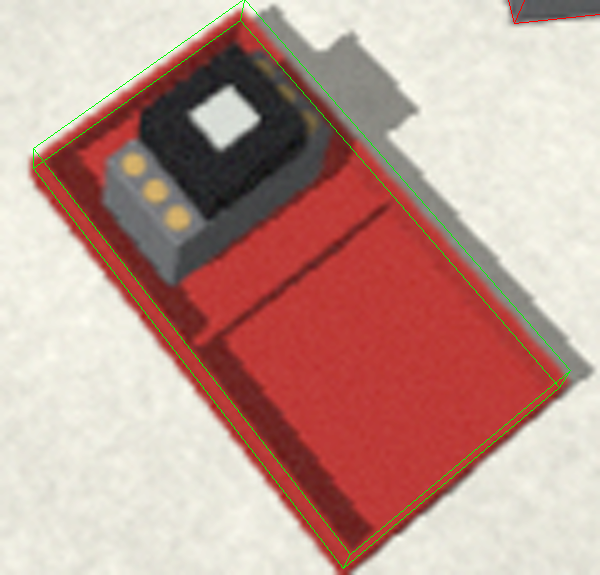

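View pics/s3.png

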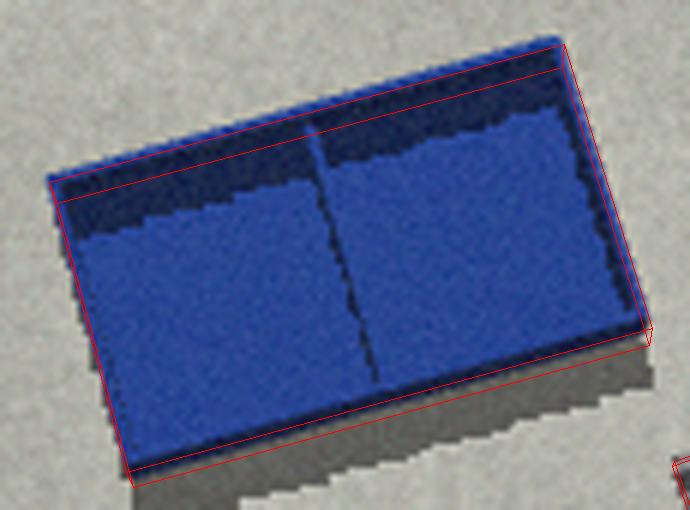

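View pics/s4.png

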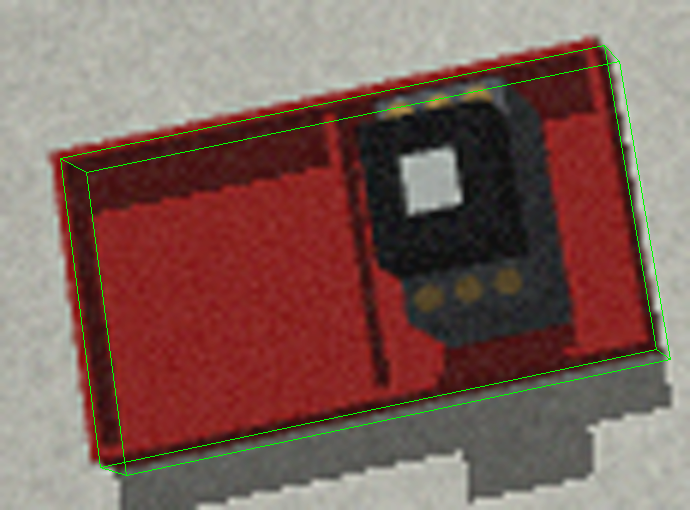

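```bash
cat > g.py <<'E'
from h import *
import json
from scipy.spatial.transform import Rotation as Ro
P=json.load(open("P.json"))
P["blue"][0]+=.004;P["red"][0]+=.003;P["red"][1]+=.002;P["yellow"][0]+=.002
def bay(t,s,dx=0,dy=0): return W(P[t],[dx,s*.0475+dy,0])[0][:2]
def rows(xy,z,yaw=None,n=5):
    o=ctrl.get_obs();p=o["tool_pos"].copy();R=Ro.from_rotvec(o["tool_rot"])
    y=R.as_matrix()[:,1];cy=np.arctan2(y[1],y[0])
    if yaw is None: yaw=cy
    yaw=cy+(yaw-cy+np.pi/2)%np.pi-np.pi/2
    T=np.array([xy[0],xy[1],z])
    Y=np.array([np.cos(yaw),np.sin(yaw),0]);Z=np.array([0,0,-1.]);X=np.cross(Y,Z)
    Rt=Ro.from_matrix(np.c_[X,Y,Z])
    print("t",round(o["t"],2),"pos",np.round(p,4),"yaw %.3f -> %.3f"%(cy,yaw),"tilt %.4f"%np.arccos(-R.as_matrix()[2,2]),"q6",round(o["q"][5],2),"F",np.round(o["contact_force"],1),"open",round(o["opening"],4))
    for i in range(n):
        k=n-i
        d=R.inv().apply((T-p)/k)*100; w=(R.inv()*Rt).as_rotvec()/k
        d=d*min(1,6.0/max(np.abs(d).max(),1e-9));w=w*min(1,.18/max(np.abs(w).max(),1e-9))
        d=np.round(d,2);w=np.round(w,3)
        print(",".join("%s:%g"%a for a in zip(("tx","ty","tz","wx","wy","wz"),[*d,*w])))
        p=p+R.apply(d/100);R=R*Ro.from_rotvec(w)
    print("left",np.round(T-p,4),np.round((R.inv()*Rt).as_rotvec(),3))
E
python3 - <<'E'
from g import *
c=P["contactor"];print(c)
rows(c[:2],.16,c[2]+np.pi/2,10)
E
```

```text
[0.3669810291331302, 0.26519492319137566, 1.0587535131800623]
t 0.1 pos [0.225  0.5824 0.2155] yaw 1.202 -> 2.630 tilt 0.0019 q6 -0.12 F [ 0.9  0.9 -0.6] open 0.0853
tx:-2.47,ty:-2.45,tz:0.56,wx:-0,wy:-0,wz:-0.143
tx:-2.09,ty:-2.77,tz:0.56,wx:-0,wy:-0,wz:-0.143
tx:-1.68,ty:-3.04,tz:0.56,wx:-0,wy:-0,wz:-0.143
tx:-1.23,ty:-3.25,tz:0.56,wx:-0,wy:-0,wz:-0.143
tx:-0.75,ty:-3.39,tz:0.56,wx:-0,wy:-0,wz:-0.143
tx:-0.26,ty:-3.47,tz:0.56,wx:-0,wy:-0,wz:-0.143
tx:0.24,ty:-3.47,tz:0.56,wx:-0,wy:-0,wz:-0.142
tx:0.73,ty:-3.4,tz:0.56,wx:-0,wy:-0.001,wz:-0.143
tx:1.2,ty:-3.26,tz:0.56,wx:-0,wy:-0,wz:-0.142
tx:1.65,ty:-3.05,tz:0.55,wx:-0,wy:-0.001,wz:-0.143
left [ 0. -0. -0.] [-0. -0.  0.]
```

send_rows(series=[{"tx":-2.5,"ty":-2.5,"tz":0.5,"wx":0,"wy":0,"wz":-0.14,"jaw":0},{"tx":-2.1,"ty":-2.8,"tz":0.5,"wx":0,"wy":0,"wz":-0.14,"jaw":0},{"tx":-1.7,"ty":-3.0,"tz":0.5,"wx":0,"wy":0,"wz":-0.14,"jaw":0},{"tx":-1.2,"ty":-3.2,"tz":0.5,"wx":0,"wy":0,"wz":-0.14,"jaw":0},{"tx":-0.8,"ty":-3.4,"tz":0.5,"wx":0,"wy":0,"wz":-0.14,"jaw":0}], squeeze=40)

```text
t: 0.72
tool_pos: [0.2971, 0.4201, 0.1873]
tool_rot: [0.559, -3.087, 0.007]
contact_force: [0.1, 0.6, 0.0]
opening: 0.0851
```

```bash
python3 - <<'E'
from g import *
c=P["contactor"]
rows(c[:2],.16,c[2]+np.pi/2,6)
E
```

```text
t 0.72 pos [0.2971 0.4201 0.1873] yaw 1.929 -> 2.630 tilt 0.0058 q6 -1.12 F [0.1 0.6 0. ] open 0.0851
tx:-0.19,ty:-2.83,tz:0.46,wx:-0,wy:-0.001,wz:-0.117
tx:0.14,ty:-2.83,tz:0.47,wx:-0,wy:-0.001,wz:-0.117
tx:0.47,ty:-2.79,tz:0.46,wx:-0,wy:-0.001,wz:-0.117
tx:0.8,ty:-2.71,tz:0.46,wx:-0.001,wy:-0.001,wz:-0.116
tx:1.11,ty:-2.61,tz:0.46,wx:-0,wy:-0.001,wz:-0.117
tx:1.4,ty:-2.46,tz:0.47,wx:-0.001,wy:-0.001,wz:-0.116
left [-0.  0.  0.] [ 0.  0. -0.]
```

send_rows(series=[{"tx":-0.2,"ty":-3.4,"tz":0.5,"wx":0,"wy":0,"wz":-0.14,"jaw":0},{"tx":0.3,"ty":-3.4,"tz":0.5,"wx":0,"wy":0,"wz":-0.14,"jaw":0},{"tx":0.7,"ty":-3.3,"tz":0.5,"wx":0,"wy":0,"wz":-0.14,"jaw":0},{"tx":1.2,"ty":-3.2,"tz":0.5,"wx":0,"wy":0,"wz":-0.14,"jaw":0},{"tx":1.6,"ty":-2.9,"tz":0.5,"wx":0,"wy":0,"wz":-0.14,"jaw":0}])

```text
t: 1.35
tool_pos: [0.3675, 0.2597, 0.1596]
tool_rot: [1.615, -2.685, 0.005]
contact_force: [0.1, 0.3, -0.6]
opening: 0.0854
```

```bash
python3 - <<'E'
from g import *
c=P["contactor"]
rows(c[:2],.11,c[2]+np.pi/2,2)
E
```

```text
t 1.35 pos [0.3675 0.2597 0.1596] yaw 2.654 -> 2.630 tilt 0.0091 q6 -2.2 F [ 0.1  0.3 -0.6] open 0.0854
tx:-0.25,ty:0.15,tz:2.48,wx:0.001,wy:-0.004,wz:0.012
tx:-0.25,ty:0.15,tz:2.48,wx:0.001,wy:-0.005,wz:0.012
left [ 0. -0.  0.] [-0.  0.  0.]
```

send_rows(series=[{"tx":-0.25,"ty":0.15,"tz":3,"wy":-0.004,"wz":0.012,"jaw":0},{"tx":-0.25,"ty":0.15,"tz":3,"wy":-0.004,"wz":0.012,"jaw":0},{"tz":2.4,"jaw":0},{"tz":1.4,"jaw":0},{"tz":0.6,"jaw":0}])

```text
invalid input at $.series[0]: expected keys tx, ty, tz, wx, wy, wz, jaw
```

```bash
python3 - <<'E'
from g import *
c=P["contactor"]
rows(c[:2],.055,c[2]+np.pi/2,1)
im=ctrl.get_image("scene");cv2.imwrite("pics/k1.png",cv2.resize(im[190:310,370:500,::-1],None,fx=4,fy=4))
E
```

```text
t 1.35 pos [0.3675 0.2597 0.1596] yaw 2.654 -> 2.630 tilt 0.0091 q6 -2.2 F [ 0.1  0.3 -0.6] open 0.0854
tx:-0.32,ty:0.16,tz:6,wx:0.002,wy:-0.009,wz:0.024
left [-0.0002  0.0024 -0.0446] [-0.  0.  0.]
```

View pics/k1.png

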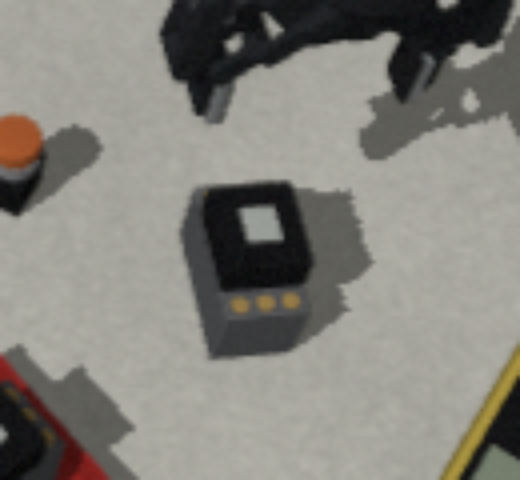

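The call was refused because every key is needed. The picture shows the open jaws straddling the contactor along the right axis.

send_rows(series=[{"tx":-0.25,"ty":0.15,"tz":3,"wx":0,"wy":-0.004,"wz":0.012,"jaw":0},{"tx":-0.25,"ty":0.15,"tz":3,"wx":0,"wy":-0.004,"wz":0.012,"jaw":0},{"tx":0,"ty":0,"tz":2.4,"wx":0,"wy":0,"wz":0,"jaw":0},{"tx":0,"ty":0,"tz":1.4,"wx":0,"wy":0,"wz":0,"jaw":0},{"tx":0,"ty":0,"tz":0.6,"wx":0,"wy":0,"wz":0,"jaw":0}])

```text
t: 2.02
tool_pos: [0.3679, 0.261, 0.0515]
tool_rot: [1.578, -2.713, 0.003]
contact_force: [0.5, 0.7, 0.3]
opening: 0.0852
```

```bash
python3 - <<'E'
from g import *
c=P["contactor"]
rows(c[:2],.055,c[2]+np.pi/2,1)
im=ctrl.get_image("scene");cv2.imwrite("pics/k2.png",cv2.resize(im[190:310,370:500,::-1],None,fx=4,fy=4))
E
```

```text
t 2.02 pos [0.3679 0.261  0.0515] yaw 2.625 -> 2.630 tilt 0.0031 q6 -2.17 F [0.5 0.7 0.3] open 0.0852
tx:-0.31,ty:0.28,tz:-0.35,wx:-0,wy:-0.003,wz:-0.005
left [-0.      0.0001  0.    ] [-0. -0. -0.]
```

View pics/k2.png

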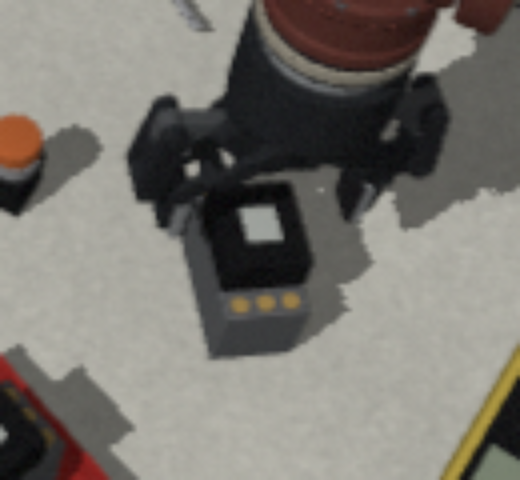

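```bash
python3 - <<'E'
from g import *
im=ctrl.get_image("scene");c=im[190:310,370:500,::-1];c=cv2.resize(c,None,fx=4,fy=4)
o=ctrl.get_obs();R=Ro.from_rotvec(o["tool_rot"])
for z in(-.01,-.002): 
  for y in(-.0425,.0425):
    q=pj(o["tool_pos"]+R.apply([0,y,z]),"scene")[0]
    cv2.circle(c,tuple(int(v) for v in (q-[370,190])*4),3,(0,0,255) if z>-.005 else (255,0,0),-1)
cv2.imwrite("pics/k3.png",c)
E
```

```text
(no output)
```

View pics/k3.png

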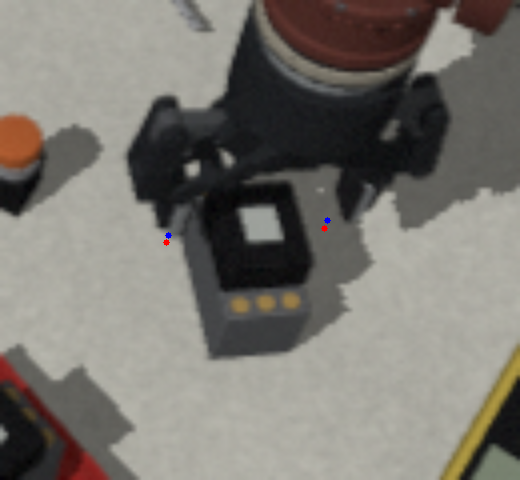

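```bash
python3 - <<'E'
from g import *
im=ctrl.get_image("top");c=im[220:340,130:270,::-1];c=cv2.resize(c,None,fx=5,fy=5,interpolation=cv2.INTER_CUBIC);c=cv2.convertScaleAbs(c,alpha=1.6,beta=25)
o=ctrl.get_obs();print(o["tool_pos"]);R=Ro.from_rotvec(o["tool_rot"])
for z in(-.002,-.05): 
  for y in(-.0425,.0425):
    q=pj(o["tool_pos"]+R.apply([0,y,z]),"top")[0]
    cv2.circle(c,tuple(int(v) for v in (q-[130,220])*5),3,(0,0,255) if z>-.005 else (255,0,0),-1)
cv2.imwrite("pics/k4.png",c)
E
```

```text
[0.36858048 0.2613521  0.05263823]
```

View pics/k4.png

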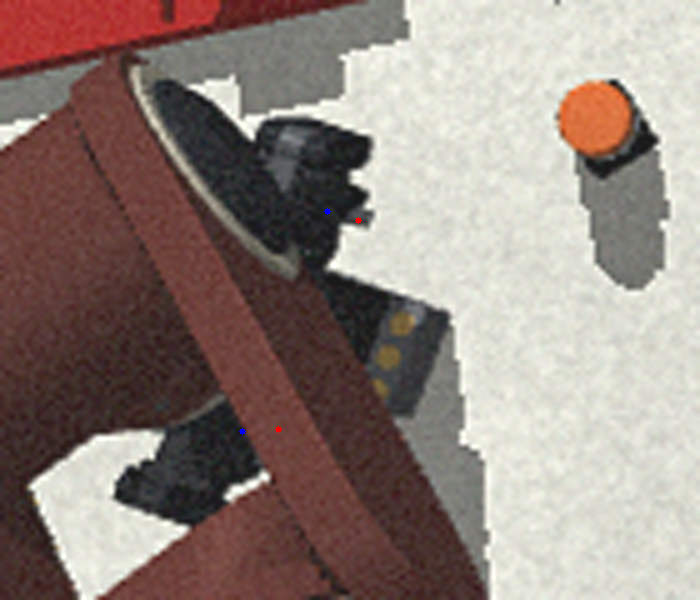

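send_rows(series=[{"tx":-0.3,"ty":0.25,"tz":-0.2,"wx":0,"wy":0,"wz":0,"jaw":0},{"tx":0,"ty":0,"tz":0,"wx":0,"wy":0,"wz":0,"jaw":0.6},{"tx":0,"ty":0,"tz":0,"wx":0,"wy":0,"wz":0,"jaw":1},{"tx":0,"ty":0,"tz":0,"wx":0,"wy":0,"wz":0,"jaw":1},{"tx":0,"ty":0,"tz":0,"wx":0,"wy":0,"wz":0,"jaw":1}], squeeze=50)

```text
t: 2.8
tool_pos: [0.3699, 0.2666, 0.0583]
tool_rot: [-1.578, 2.712, -0.004]
contact_force: [-0.3, -1.0, -1.4]
opening: 0.0416
```

send_rows(series=[{"tx":0,"ty":0,"tz":0,"wx":0,"wy":0,"wz":0,"jaw":1},{"tx":0,"ty":0,"tz":0,"wx":0,"wy":0,"wz":0,"jaw":1},{"tx":0,"ty":0,"tz":0,"wx":0,"wy":0,"wz":0,"jaw":1}])

```text
t: 3.18
tool_pos: [0.3699, 0.2666, 0.0582]
tool_rot: [-1.578, 2.712, -0.003]
contact_force: [-0.7, -1.3, 1.6]
opening: 0.0412
```

```bash
python3 - <<'E'
from g import *
c=P["contactor"]
rows(c[:2],.15,None,3)
im=ctrl.get_image("scene");cv2.imwrite("pics/k5.png",cv2.resize(im[190:310,370:500,::-1],None,fx=4,fy=4))
E
```

```text
t 3.17 pos [0.3699 0.2666 0.0582] yaw 2.625 -> 2.625 tilt 0.0049 q6 -2.16 F [-0.7 -1.3  1.6] open 0.0412
tx:0.08,ty:0.05,tz:-3.06,wx:-0.001,wy:0.001,wz:0
tx:0.08,ty:0.05,tz:-3.06,wx:-0.002,wy:0.001,wz:0
tx:0.09,ty:0.06,tz:-3.06,wx:-0.001,wy:0.001,wz:0
left [-0. -0. -0.] [-0. -0.  0.]
```

View pics/k5.png

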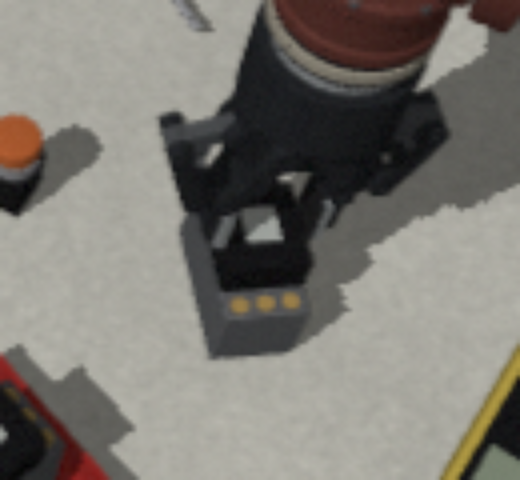

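send_rows(series=[{"tx":0,"ty":0,"tz":-0.5,"wx":0,"wy":0,"wz":0,"jaw":1},{"tx":0,"ty":0,"tz":-0.8,"wx":0,"wy":0,"wz":0,"jaw":1},{"tx":0,"ty":0,"tz":0,"wx":0,"wy":0,"wz":0,"jaw":1}])

```text
t: 3.6
tool_pos: [0.3684, 0.2658, 0.07]
tool_rot: [-1.579, 2.715, -0.003]
contact_force: [-0.5, -0.6, -4.1]
opening: 0.0413
```

```bash
python3 - <<'E'
from g import *
c=P["contactor"]
rows(c[:2],.15,None,3)
im=ctrl.get_image("scene");c=cv2.resize(im[210:290,400:480,::-1],None,fx=7,fy=7,interpolation=cv2.INTER_CUBIC);c=cv2.convertScaleAbs(255*np.power(c/255.,.5));cv2.imwrite("pics/k6.png",c)
E
```

```text
t 3.6 pos [0.3684 0.2658 0.07  ] yaw 2.625 -> 2.625 tilt 0.0021 q6 -2.16 F [-0.5 -0.6 -4.1] open 0.0413
tx:0.04,ty:0.02,tz:-2.67,wx:-0.001,wy:-0,wz:-0
tx:0.04,ty:0.03,tz:-2.66,wx:-0.001,wy:-0,wz:-0
tx:0.04,ty:0.03,tz:-2.67,wx:-0,wy:-0,wz:-0
left [-0.     -0.0001 -0.    ] [-0. -0. -0.]
```

View pics/k6.png

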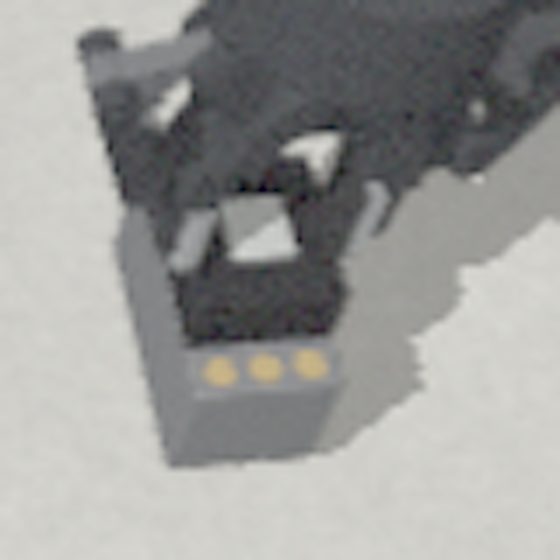

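Contactor is held (Fz −4 N) and square in the jaws. Next, lift and carry it to the red tray's free bay.

```bash
python3 - <<'E'
from g import *
b=bay("red",1,.003,.002);print(b)
rows(b,.16,P["red"][2]+np.pi/2,8)
E
```

```text
[0.56036856 0.36920714]
t 3.65 pos [0.368  0.2657 0.0696] yaw 2.625 -> 1.593 tilt 0.0019 q6 -2.16 F [-1.   0.5 -3.6] open 0.0414
tx:-2.31,ty:-1.45,tz:-1.13,wx:-0,wy:-0,wz:0.129
tx:-2.48,ty:-1.14,tz:-1.13,wx:-0,wy:0,wz:0.129
tx:-2.61,ty:-0.82,tz:-1.13,wx:-0,wy:0,wz:0.129
tx:-2.69,ty:-0.47,tz:-1.13,wx:-0,wy:0,wz:0.129
tx:-2.73,ty:-0.12,tz:-1.13,wx:-0,wy:0,wz:0.129
tx:-2.72,ty:0.23,tz:-1.13,wx:-0.001,wy:0,wz:0.129
tx:-2.67,ty:0.58,tz:-1.13,wx:-0,wy:0,wz:0.129
tx:-2.57,ty:0.91,tz:-1.13,wx:-0.001,wy:0,wz:0.129
left [0. 0. 0.] [0. 0. 0.]
```

Lift first, then travel.

send_rows(series=[{"tx":0,"ty":0,"tz":-3,"wx":0,"wy":0,"wz":0,"jaw":1},{"tx":0,"ty":0,"tz":-3,"wx":0,"wy":0,"wz":0,"jaw":1},{"tx":-2.3,"ty":-1.4,"tz":-2,"wx":0,"wy":0,"wz":0.13,"jaw":1},{"tx":-2.5,"ty":-1.1,"tz":-1,"wx":0,"wy":0,"wz":0.13,"jaw":1},{"tx":-2.6,"ty":-0.8,"tz":0,"wx":0,"wy":0,"wz":0.13,"jaw":1}])

```text
t: 4.28
tool_pos: [0.4384, 0.3046, 0.1592]
tool_rot: [1.004, -2.972, 0.004]
contact_force: [-0.3, 0.7, -4.1]
opening: 0.0412
```

send_rows(series=[{"tx":-2.7,"ty":-0.4,"tz":0,"wx":0,"wy":0,"wz":0.13,"jaw":1},{"tx":-2.7,"ty":-0.1,"tz":0,"wx":0,"wy":0,"wz":0.13,"jaw":1},{"tx":-2.7,"ty":0.2,"tz":0,"wx":0,"wy":0,"wz":0.13,"jaw":1},{"tx":-2.6,"ty":0.6,"tz":0,"wx":0,"wy":0,"wz":0.13,"jaw":1},{"tx":-2.4,"ty":0.9,"tz":0,"wx":0,"wy":0,"wz":0.1,"jaw":1}])

```text
t: 4.9
tool_pos: [0.5598, 0.3675, 0.1547]
tool_rot: [0.016, -3.134, 0.01]
contact_force: [0.3, -0.7, -3.7]
opening: 0.0411
```

```bash
python3 - <<'E'
from g import *
b=bay("red",1,.003,.002)
rows(b,.15,P["red"][2]+np.pi/2,2)
im=ctrl.get_image("scene");cv2.imwrite("pics/k7.png",im[150:,200:,::-1])
im=ctrl.get_image("top");cv2.imwrite("pics/k8.png",im[:,:,::-1])
E
```

```text
t 4.9 pos [0.5598 0.3675 0.1547] yaw 1.581 -> 1.593 tilt 0.0100 q6 -1.11 F [ 0.3 -0.7 -3.7] open 0.0411
tx:-0.03,ty:0.08,tz:0.24,wx:-0.003,wy:-0.004,wz:-0.006
tx:-0.04,ty:0.09,tz:0.23,wx:-0.003,wy:-0.004,wz:-0.005
left [-0. -0. -0.] [-0.  0. -0.]
```

View pics/k7.png

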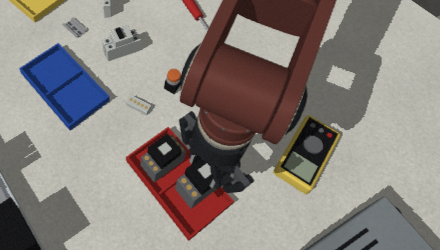

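send_rows(series=[{"tx":-0.05,"ty":0.15,"tz":1,"wx":-0.005,"wy":-0.008,"wz":-0.01,"jaw":1},{"tx":0,"ty":0,"tz":3,"wx":0,"wy":0,"wz":0,"jaw":1},{"tx":0,"ty":0,"tz":2.5,"wx":0,"wy":0,"wz":0,"jaw":1},{"tx":0,"ty":0,"tz":1,"wx":0,"wy":0,"wz":0,"jaw":1},{"tx":0,"ty":0,"tz":0,"wx":0,"wy":0,"wz":0,"jaw":1}])

```text
t: 5.62
tool_pos: [0.5572, 0.3677, 0.0741]
tool_rot: [0.045, -3.139, 0.003]
contact_force: [-0.4, -0.6, -3.8]
opening: 0.0413
```

```bash
python3 - <<'E'
from g import *
b=bay("red",1,.003,.002)
rows(b,.0625,P["red"][2]+np.pi/2,2)
im=ctrl.get_image("scene");cv2.imwrite("pics/k9.png",cv2.resize(im[240:400,300:480,::-1],None,fx=4,fy=3.5))
E
```

```text
t 5.62 pos [0.5572 0.3677 0.0741] yaw 1.599 -> 1.593 tilt 0.0034 q6 -1.13 F [-0.4 -0.6 -3.8] open 0.0413
tx:-0.16,ty:0.07,tz:0.58,wx:-0.001,wy:-0.001,wz:0.003
tx:-0.16,ty:0.07,tz:0.58,wx:-0.001,wy:-0.002,wz:0.004
left [ 0.  0. -0.] [-0.  0. -0.]
```

View pics/k9.png

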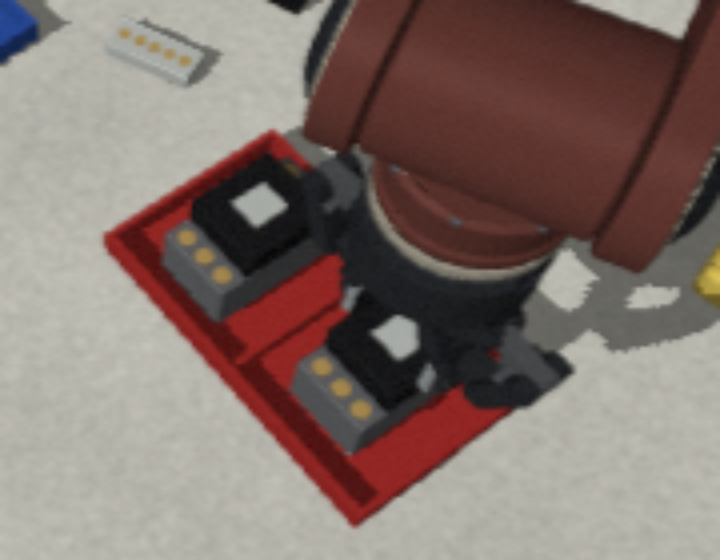

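send_rows(series=[{"tx":-0.15,"ty":0.2,"tz":0.5,"wx":0,"wy":0,"wz":0.007,"jaw":1},{"tx":-0.1,"ty":0.1,"tz":0.4,"wx":0,"wy":0,"wz":0,"jaw":1},{"tx":0,"ty":0,"tz":0.1,"wx":0,"wy":0,"wz":0,"jaw":1},{"tx":0,"ty":0,"tz":0,"wx":0,"wy":0,"wz":0,"jaw":1}])

```text
t: 6.18
tool_pos: [0.5621, 0.3722, 0.0678]
tool_rot: [-0.033, 3.138, 0.001]
contact_force: [0.3, -0.0, -3.5]
opening: 0.0411
```

send_rows(series=[{"tx":0,"ty":0,"tz":0.3,"wx":0,"wy":0,"wz":0,"jaw":1},{"tx":0,"ty":0,"tz":0.2,"wx":0,"wy":0,"wz":0,"jaw":1},{"tx":0,"ty":0,"tz":0,"wx":0,"wy":0,"wz":0,"jaw":1}])

```text
t: 6.55
tool_pos: [0.5624, 0.3723, 0.0628]
tool_rot: [-0.033, 3.137, 0.002]
contact_force: [0.9, -0.2, -4.2]
opening: 0.0413
```

send_rows(series=[{"tx":0,"ty":0,"tz":0.15,"wx":0,"wy":0,"wz":0,"jaw":1},{"tx":0,"ty":0,"tz":0,"wx":0,"wy":0,"wz":0,"jaw":1}])

```text
t: 6.8
tool_pos: [0.5629, 0.3727, 0.0625]
tool_rot: [-0.033, 3.136, 0.003]
contact_force: [-0.4, 0.3, -3.6]
opening: 0.0411
```

send_rows(series=[{"tx":0,"ty":0,"tz":0.2,"wx":0,"wy":0,"wz":0,"jaw":1},{"tx":0,"ty":0,"tz":0.1,"wx":0,"wy":0,"wz":0,"jaw":1}])

```text
t: 7.05
tool_pos: [0.5632, 0.3731, 0.0623]
tool_rot: [-0.034, 3.136, 0.003]
contact_force: [-3.8, -1.3, 3.1]
opening: 0.0411
```

send_rows(series=[{"tx":0,"ty":0,"tz":0,"wx":0,"wy":0,"wz":0,"jaw":0.2},{"tx":0,"ty":0,"tz":0,"wx":0,"wy":0,"wz":0,"jaw":0.2},{"tx":0,"ty":0,"tz":0,"wx":0,"wy":0,"wz":0,"jaw":0.2},{"tx":0,"ty":0,"tz":-1,"wx":0,"wy":0,"wz":0,"jaw":0.2},{"tx":0,"ty":0,"tz":-2,"wx":0,"wy":0,"wz":0,"jaw":0.2}])

```text
t: 7.68
tool_pos: [0.5629, 0.3728, 0.092]
tool_rot: [-0.033, 3.137, 0.003]
contact_force: [0.0, 0.1, 0.9]
opening: 0.0679
```

send_rows(series=[{"tx":0,"ty":0,"tz":-3,"wx":0,"wy":0,"wz":0,"jaw":0.2},{"tx":0,"ty":0,"tz":-3,"wx":0,"wy":0,"wz":0,"jaw":0.2},{"tx":0,"ty":0,"tz":-1,"wx":0,"wy":0,"wz":0,"jaw":0}])

```text
t: 8.05
tool_pos: [0.5641, 0.3735, 0.1701]
tool_rot: [-0.033, 3.131, 0.007]
contact_force: [-1.6, 0.5, 0.1]
opening: 0.0839
```

```bash
python3 - <<'E'
from g import *
c=P["lamp_amber"]
print("amber",c)
rows(c[:2],.13,c[2]+np.pi/2,6)
im=ctrl.get_image("scene");cv2.imwrite("pics/k10.png",cv2.resize(im[240:400,300:480,::-1],None,fx=4,fy=3.5))
E
```

```text
amber [0.4274429539902028, 0.141666295283761, 0.4248134561622985]
t 8.05 pos [0.5641 0.3735 0.1701] yaw 1.592 -> 1.996 tilt 0.0117 q6 -1.12 F [-1.6  0.5  0.1] open 0.0839
tx:2.37,ty:-3.82,tz:0.63,wx:0,wy:0.002,wz:-0.067
tx:2.61,ty:-3.65,tz:0.63,wx:0,wy:0.002,wz:-0.067
tx:2.85,ty:-3.47,tz:0.63,wx:0.001,wy:0.002,wz:-0.067
tx:3.08,ty:-3.27,tz:0.65,wx:0,wy:0.002,wz:-0.068
tx:3.29,ty:-3.05,tz:0.65,wx:0.001,wy:0.002,wz:-0.067
tx:3.49,ty:-2.82,tz:0.66,wx:0,wy:0.002,wz:-0.068
left [0. 0. 0.] [ 0. -0.  0.]
```

View pics/k10.png

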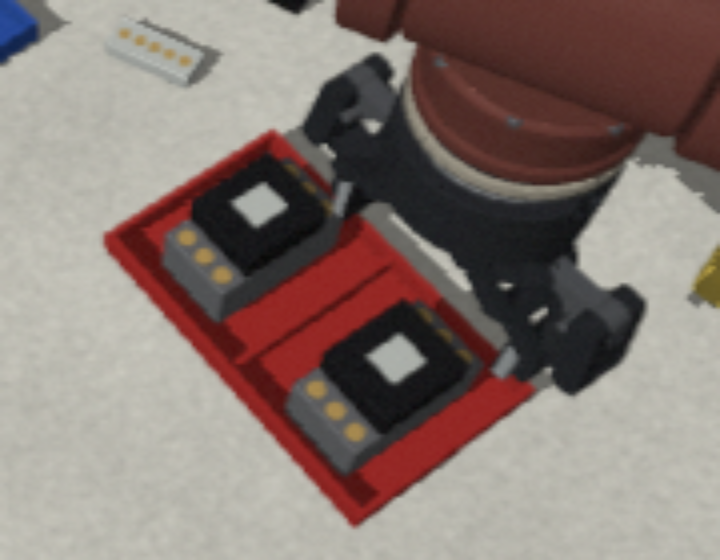

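Contactor stands upright in the free bay. Next is the amber lamp.

send_rows(series=[{"tx":2.8,"ty":-4.6,"tz":0.5,"wx":0,"wy":0,"wz":-0.08,"jaw":0},{"tx":3.1,"ty":-4.3,"tz":0.5,"wx":0,"wy":0,"wz":-0.08,"jaw":0},{"tx":3.5,"ty":-4.0,"tz":0.5,"wx":0,"wy":0,"wz":-0.08,"jaw":0},{"tx":3.8,"ty":-3.6,"tz":0.5,"wx":0,"wy":0,"wz":-0.08,"jaw":0},{"tx":4.1,"ty":-3.3,"tz":0.5,"wx":0,"wy":0,"wz":-0.08,"jaw":0}])

```text
t: 8.72
tool_pos: [0.4264, 0.1412, 0.1393]
tool_rot: [-0.682, 3.057, 0.003]
contact_force: [0.2, -1.2, -0.3]
opening: 0.0855
```

```bash
python3 - <<'E'
from g import *
c=P["lamp_amber"]
rows(c[:2],.12,c[2]+np.pi/2,2)
E
```

```text
t 8.72 pos [0.4264 0.1412 0.1393] yaw 2.010 -> 1.996 tilt 0.0096 q6 -1.86 F [ 0.2 -1.2 -0.3] open 0.0855
tx:-0.05,ty:0,tz:0.96,wx:-0,wy:0.005,wz:0.007
tx:-0.05,ty:0,tz:0.97,wx:-0,wy:0.005,wz:0.007
left [0. 0. 0.] [-0. -0.  0.]
```

send_rows(series=[{"tx":0,"ty":0,"tz":2,"wx":0,"wy":0.01,"wz":0.013,"jaw":0},{"tx":0,"ty":0,"tz":3,"wx":0,"wy":0,"wz":0,"jaw":0},{"tx":0,"ty":0,"tz":2.5,"wx":0,"wy":0,"wz":0,"jaw":0},{"tx":0,"ty":0,"tz":1.2,"wx":0,"wy":0,"wz":0,"jaw":0},{"tx":0,"ty":0,"tz":0,"wx":0,"wy":0,"wz":0,"jaw":0}])

```text
t: 9.35
tool_pos: [0.4238, 0.1401, 0.0461]
tool_rot: [0.655, -3.068, -0.001]
contact_force: [0.0, 0.8, 0.2]
opening: 0.0852
```

```bash
python3 - <<'E'
from g import *
c=P["lamp_amber"]
rows(c[:2],.037,c[2]+np.pi/2,2)
im=ctrl.get_image("scene");cv2.imwrite("pics/k11.png",cv2.resize(im[180:280,320:440,::-1],None,fx=5,fy=5))
E
```

```text
t 9.35 pos [0.4238 0.1401 0.0461] yaw 1.992 -> 1.996 tilt 0.0040 q6 -1.84 F [0.  0.8 0.2] open 0.0852
tx:-0.2,ty:-0,tz:0.45,wx:0.001,wy:-0.002,wz:-0.002
tx:-0.19,ty:-0.01,tz:0.46,wx:0,wy:-0.002,wz:-0.002
left [0. 0. 0.] [ 0.  0. -0.]
```

View pics/k11.png

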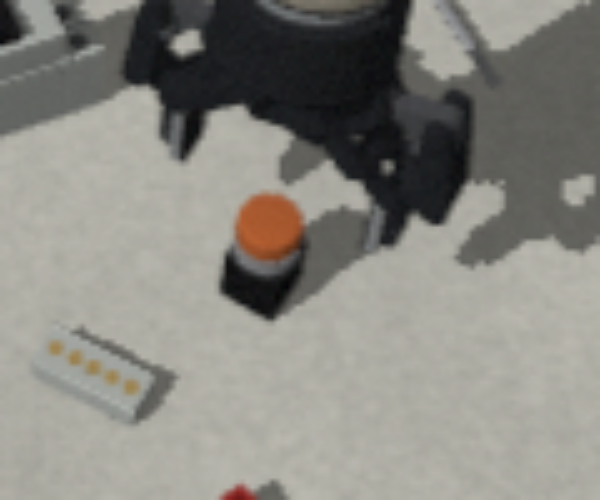

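```bash
python3 - <<'E'
from g import *
print(bp((398.6,343.2),.08,"scene"), P["red"])
print("fixed",bp((365,298.4),.08,"scene"), bay("red",-1))
im=cv2.imread("pics/scene0.png")
# contactor initial patch in scene
print(bp((435,246),.076,"scene"),P["contactor"])
print(bp((297.4,102),.058,"scene"),P["lamp_green"],bp((374,225),.058,"scene"),P["lamp_amber"])
E
```

```text
[0.56330516 0.37579934 0.08      ] [0.558449547033067, 0.3196534601042082, 0.02182539699178649]
fixed [0.55963416 0.27419003 0.08      ] [0.55948617 0.27216477]
[0.36916687 0.26692493 0.076     ] [0.3669810291331302, 0.26519492319137566, 1.0587535131800623]
[ 0.35257848 -0.27741606  0.058     ] [0.3507189297833917, -0.28290029194274974, 0.001914216877292304] [0.43114728 0.1465453  0.058     ] [0.4274429539902028, 0.141666295283761, 0.4248134561622985]
```

send_rows(series=[{"tx":-0.4,"ty":0.1,"tz":0.5,"wx":0,"wy":0,"wz":0,"jaw":0},{"tx":-0.1,"ty":0,"tz":0.4,"wx":0,"wy":0,"wz":0,"jaw":0},{"tx":0,"ty":0,"tz":0,"wx":0,"wy":0,"wz":0,"jaw":0}])

```text
t: 9.78
tool_pos: [0.4309, 0.144, 0.0395]
tool_rot: [-0.656, 3.071, 0.0]
contact_force: [0.3, -0.1, -0.5]
opening: 0.0854
```

```bash
python3 - <<'E'
from g import *
c=P["lamp_amber"]
rows((.429,.143),.037,c[2]+np.pi/2,1)
E
```

```text
t 9.78 pos [0.4309 0.144  0.0395] yaw 1.992 -> 1.996 tilt 0.0017 q6 -1.83 F [ 0.3 -0.1 -0.5] open 0.0854
tx:0.22,ty:-0.02,tz:0.25,wx:-0,wy:0.002,wz:-0.004
left [-0.  0. -0.] [-0. -0.  0.]
```

send_rows(series=[{"tx":0.2,"ty":0,"tz":0.2,"wx":0,"wy":0,"wz":0,"jaw":0.4},{"tx":0,"ty":0,"tz":0,"wx":0,"wy":0,"wz":0,"jaw":0.6},{"tx":0,"ty":0,"tz":0,"wx":0,"wy":0,"wz":0,"jaw":1},{"tx":0,"ty":0,"tz":0,"wx":0,"wy":0,"wz":0,"jaw":1},{"tx":0,"ty":0,"tz":0,"wx":0,"wy":0,"wz":0,"jaw":1}], squeeze=30)

```text
t: 10.4
tool_pos: [0.4295, 0.1432, 0.0383]
tool_rot: [-0.656, 3.069, 0.0]
contact_force: [-0.4, -0.2, 0.9]
opening: 0.0278
```

send_rows(series=[{"tx":0,"ty":0,"tz":0,"wx":0,"wy":0,"wz":0,"jaw":1},{"tx":0,"ty":0,"tz":0,"wx":0,"wy":0,"wz":0,"jaw":1}])

```text
t: 10.65
tool_pos: [0.4295, 0.1432, 0.0382]
tool_rot: [-0.656, 3.069, 0.0]
contact_force: [0.0, 0.5, -0.1]
opening: 0.0279
```

```bash
python3 - <<'E'
from g import *
rows((.429,.143),.037,None,1)
im=ctrl.get_image("scene");cv2.imwrite("pics/k12.png",cv2.resize(im[180:280,320:440,::-1],None,fx=5,fy=5))
E
```

```text
t 10.65 pos [0.4295 0.1432 0.0382] yaw 1.992 -> 1.992 tilt 0.0032 q6 -1.84 F [ 0.   0.5 -0.1] open 0.0279
tx:0.05,ty:0.01,tz:0.12,wx:-0,wy:0.003,wz:0
left [ 0. -0. -0.] [-0.  0.  0.]
```

View pics/k12.png

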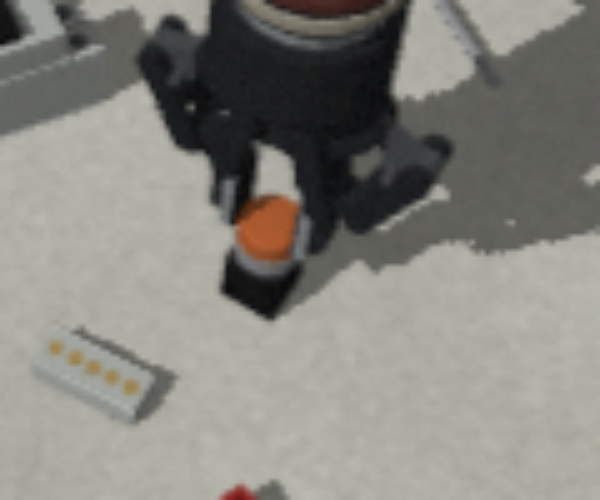

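```bash
python3 - <<'E'
from g import *
b=bay("yellow",1);print(b,bay("yellow",-1))
rows(b,.17,1.75,8)
E
```

```text
[ 0.54743991 -0.26729687] [ 0.56431173 -0.36078667]
t 10.7 pos [0.4295 0.1432 0.0383] yaw 1.992 -> 1.750 tilt 0.0032 q6 -1.84 F [0.1 0.5 0.4] open 0.0281
tx:0.75,ty:-5.29,tz:-1.65,wx:-0,wy:0,wz:0.03
tx:0.59,ty:-5.31,tz:-1.65,wx:0,wy:0,wz:0.03
tx:0.43,ty:-5.32,tz:-1.65,wx:0,wy:0.001,wz:0.03
tx:0.27,ty:-5.33,tz:-1.64,wx:0,wy:0,wz:0.03
tx:0.11,ty:-5.34,tz:-1.65,wx:0,wy:0.001,wz:0.03
tx:-0.05,ty:-5.34,tz:-1.64,wx:0,wy:0,wz:0.031
tx:-0.22,ty:-5.33,tz:-1.65,wx:0,wy:0.001,wz:0.03
tx:-0.38,ty:-5.32,tz:-1.64,wx:0,wy:0,wz:0.031
left [-0.  0.  0.] [ 0.  0. -0.]
```

send_rows(series=[{"tx":0,"ty":0,"tz":-1.5,"wx":0,"wy":0,"wz":0,"jaw":1},{"tx":0,"ty":0,"tz":-5,"wx":0,"wy":0,"wz":0,"jaw":1},{"tx":0,"ty":0,"tz":-5,"wx":0,"wy":0,"wz":0,"jaw":1},{"tx":0.7,"ty":-4,"tz":-1.5,"wx":0,"wy":0,"wz":0.03,"jaw":1},{"tx":0.6,"ty":-4.5,"tz":0,"wx":0,"wy":0,"wz":0.03,"jaw":1}])

```text
t: 11.32
tool_pos: [0.4507, 0.0598, 0.1761]
tool_rot: [-0.57, 3.084, -0.001]
contact_force: [-0.6, 0.5, 0.2]
opening: 0.028
```

send_rows(series=[{"tx":0.5,"ty":-5,"tz":0,"wx":0,"wy":0,"wz":0.03,"jaw":1},{"tx":0.3,"ty":-5,"tz":0,"wx":0,"wy":0,"wz":0.03,"jaw":1},{"tx":0.2,"ty":-5,"tz":0,"wx":0,"wy":0,"wz":0.03,"jaw":1},{"tx":0,"ty":-5,"tz":0,"wx":0,"wy":0,"wz":0.03,"jaw":1},{"tx":-0.2,"ty":-5,"tz":0,"wx":0,"wy":0,"wz":0.03,"jaw":1}])

```text
t: 11.95
tool_pos: [0.5206, -0.1892, 0.1845]
tool_rot: [-0.33, 3.109, -0.005]
contact_force: [1.6, 0.2, -0.3]
opening: 0.0279
```

```bash
python3 - <<'E'
from g import *
rows(bay("yellow",1),.15,1.75,3)
E
```

```text
t 11.95 pos [ 0.5206 -0.1892  0.1845] yaw 1.782 -> 1.750 tilt 0.0160 q6 -2.27 F [ 1.6  0.2 -0.3] open 0.0279
tx:-0.31,ty:-2.73,tz:1.17,wx:-0.002,wy:0.005,wz:0.011
tx:-0.35,ty:-2.72,tz:1.16,wx:-0.001,wy:0.005,wz:0.011
tx:-0.38,ty:-2.72,tz:1.16,wx:-0.002,wy:0.005,wz:0.01
left [ 0. -0. -0.] [0. 0. 0.]
```

send_rows(series=[{"tx":-0.3,"ty":-2.7,"tz":1,"wx":0,"wy":0.005,"wz":0.01,"jaw":1},{"tx":-0.3,"ty":-2.7,"tz":1,"wx":0,"wy":0.005,"wz":0.01,"jaw":1},{"tx":-0.4,"ty":-2.3,"tz":1,"wx":0,"wy":0.005,"wz":0.01,"jaw":1},{"tx":0,"ty":0,"tz":0,"wx":0,"wy":0,"wz":0,"jaw":1}])

```text
t: 12.45
tool_pos: [0.5475, -0.2696, 0.1589]
tool_rot: [-0.274, 3.126, -0.012]
contact_force: [0.1, 0.3, -1.9]
opening: 0.028
```

```bash
python3 - <<'E'
from g import *
rows(bay("yellow",1),.048,1.75,3)
im=ctrl.get_image("scene");cv2.imwrite("pics/k13.png",cv2.resize(im[60:200,160:320,::-1],None,fx=4,fy=4))
E
```

```text
t 12.45 pos [ 0.5475 -0.2696  0.1589] yaw 1.746 -> 1.750 tilt 0.0083 q6 -2.32 F [ 0.1  0.3 -1.9] open 0.028
tx:0,ty:0.1,tz:3.7,wx:-0.003,wy:0.001,wz:-0.001
tx:-0,ty:0.09,tz:3.69,wx:-0.002,wy:0.001,wz:-0.002
tx:-0.01,ty:0.09,tz:3.7,wx:-0.003,wy:0.001,wz:-0.001
left [-0. -0.  0.] [ 0.  0. -0.]
```

View pics/k13.png

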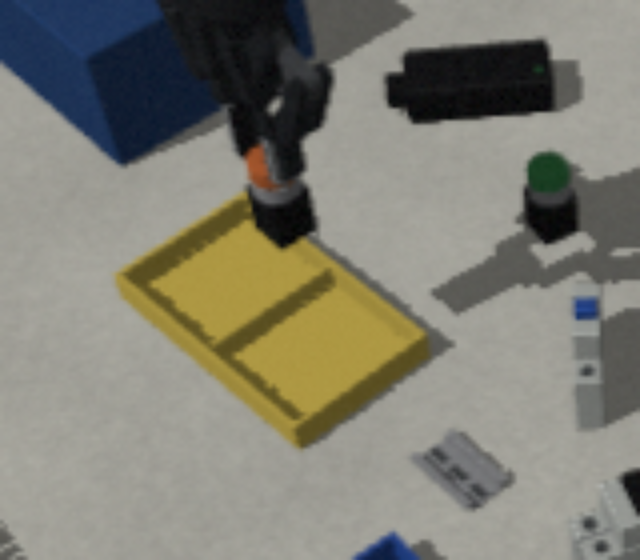

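send_rows(series=[{"tx":0,"ty":0.2,"tz":2,"wx":-0.006,"wy":0,"wz":0,"jaw":1},{"tx":0,"ty":0,"tz":4,"wx":0,"wy":0,"wz":0,"jaw":1},{"tx":0,"ty":0,"tz":2.5,"wx":0,"wy":0,"wz":0,"jaw":1},{"tx":0,"ty":0,"tz":1,"wx":0,"wy":0,"wz":0,"jaw":1},{"tx":0,"ty":0,"tz":0,"wx":0,"wy":0,"wz":0,"jaw":1}])

```text
t: 13.12
tool_pos: [0.5473, -0.2628, 0.0616]
tool_rot: [-0.282, 3.124, -0.001]
contact_force: [0.1, -0.8, 0.8]
opening: 0.0275
```

```bash
python3 - <<'E'
from g import *
rows(bay("yellow",1),.0425,1.75,3)
for p in((540,128),(575,197)):
  for z in (0,.05,.1): print(p,z,bp(p,z))
E
```

```text
t 13.12 pos [ 0.5473 -0.2628  0.0616] yaw 1.751 -> 1.750 tilt 0.0054 q6 -2.32 F [ 0.1 -0.8  0.8] open 0.0275
tx:0.02,ty:-0.15,tz:0.64,wx:-0,wy:0.002,wz:0
tx:0.03,ty:-0.15,tz:0.64,wx:-0.001,wy:0.002,wz:0
tx:0.02,ty:-0.14,tz:0.63,wx:-0,wy:0.001,wz:0.001
left [ 0. -0. -0.] [-0.  0. -0.]
(540, 128) 0 [ 0.56520852 -0.52470137  0.        ]
(540, 128) 0.05 [ 0.5517933  -0.49798904  0.05      ]
(540, 128) 0.1 [ 0.53837808 -0.4712767   0.1       ]
(575, 197) 0 [ 0.40040992 -0.55385813  0.        ]
(575, 197) 0.05 [ 0.3950531  -0.52572008  0.05      ]
(575, 197) 0.1 [ 0.38969629 -0.49758202  0.1       ]
```

send_rows(series=[{"tx":0,"ty":-0.2,"tz":0.7,"wx":0,"wy":0,"wz":0,"jaw":1},{"tx":0,"ty":-0.1,"tz":0.7,"wx":0,"wy":0,"wz":0,"jaw":1},{"tx":0,"ty":0,"tz":0.4,"wx":0,"wy":0,"wz":0,"jaw":1},{"tx":0,"ty":0,"tz":0.1,"wx":0,"wy":0,"wz":0,"jaw":1}])

```text
t: 13.62
tool_pos: [0.5498, -0.2669, 0.0446]
tool_rot: [-0.282, 3.119, -0.006]
contact_force: [0.1, -1.1, -0.1]
opening: 0.0279
```

send_rows(series=[{"tx":0,"ty":0,"tz":0.2,"wx":0,"wy":0,"wz":0,"jaw":1},{"tx":0,"ty":0,"tz":0.15,"wx":0,"wy":0,"wz":0,"jaw":1}])

```text
t: 13.88
tool_pos: [0.5507, -0.2673, 0.0422]
tool_rot: [-0.281, 3.118, -0.007]
contact_force: [-2.0, -0.2, 5.1]
opening: 0.0276
```

send_rows(series=[{"tx":0,"ty":0,"tz":0,"wx":0,"wy":0,"wz":0,"jaw":0.4},{"tx":0,"ty":0,"tz":0,"wx":0,"wy":0,"wz":0,"jaw":0.4},{"tx":0,"ty":0,"tz":0,"wx":0,"wy":0,"wz":0,"jaw":0.4},{"tx":0,"ty":0,"tz":-1,"wx":0,"wy":0,"wz":0,"jaw":0.4},{"tx":0,"ty":0,"tz":-3,"wx":0,"wy":0,"wz":0,"jaw":0.4}])

```text
t: 14.5
tool_pos: [0.5483, -0.2661, 0.0805]
tool_rot: [-0.282, 3.123, -0.002]
contact_force: [-0.8, -0.4, 0.5]
opening: 0.0511
```

send_rows(series=[{"tx":0,"ty":0,"tz":-4,"wx":0,"wy":0,"wz":0,"jaw":0.2},{"tx":0,"ty":0,"tz":-3,"wx":0,"wy":0,"wz":0,"jaw":0},{"tx":0,"ty":0,"tz":0,"wx":0,"wy":0,"wz":0,"jaw":0}])

```text
t: 14.88
tool_pos: [0.5494, -0.267, 0.1576]
tool_rot: [-0.281, 3.117, -0.009]
contact_force: [0.9, 0.9, -0.6]
opening: 0.0854
```

```bash
python3 - <<'E'
from g import *
c=P["lamp_green"]; print(c)
rows((.352,-.281),.13,c[2]+np.pi/2,6)
im=ctrl.get_image("scene");cv2.imwrite("pics/k14.png",cv2.resize(im[60:200,160:320,::-1],None,fx=4,fy=4))
E
```

```text
[0.3507189297833917, -0.28290029194274974, 0.001914216877292304]
t 14.88 pos [ 0.5494 -0.267   0.1576] yaw 1.751 -> 1.573 tilt 0.0132 q6 -2.33 F [ 0.9  0.9 -0.6] open 0.0854
tx:3.28,ty:0.36,tz:0.42,wx:-0.001,wy:0.002,wz:0.03
tx:3.29,ty:0.26,tz:0.43,wx:-0.001,wy:0.002,wz:0.03
tx:3.3,ty:0.17,tz:0.43,wx:-0.001,wy:0.002,wz:0.03
tx:3.3,ty:0.07,tz:0.44,wx:-0.001,wy:0.002,wz:0.029
tx:3.3,ty:-0.03,tz:0.45,wx:-0.001,wy:0.002,wz:0.03
tx:3.3,ty:-0.13,tz:0.45,wx:-0.001,wy:0.002,wz:0.029
left [-0. -0. -0.] [ 0. -0.  0.]
```

View pics/k14.png

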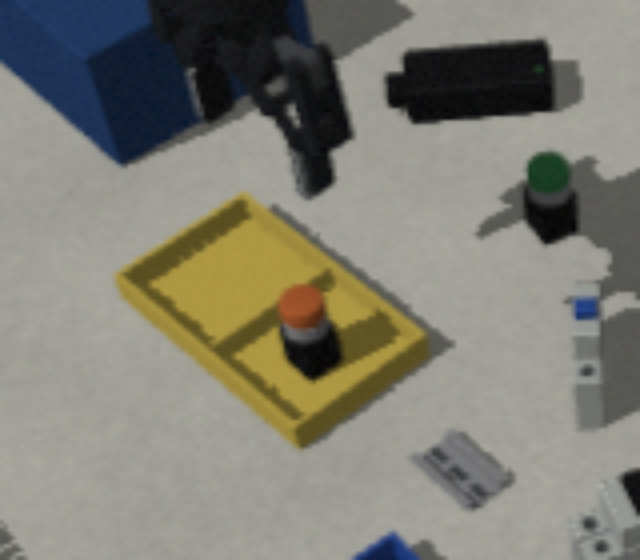

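Amber lamp stands upright in its bay. Next is green.

send_rows(series=[{"tx":3.9,"ty":0.4,"tz":0.5,"wx":0,"wy":0,"wz":0.035,"jaw":0},{"tx":3.9,"ty":0.3,"tz":0.5,"wx":0,"wy":0.002,"wz":0.035,"jaw":0},{"tx":3.9,"ty":0.1,"tz":0.5,"wx":0,"wy":0.002,"wz":0.035,"jaw":0},{"tx":3.9,"ty":0,"tz":0.5,"wx":0,"wy":0.002,"wz":0.035,"jaw":0},{"tx":3.6,"ty":-0.1,"tz":0.5,"wx":0,"wy":0.002,"wz":0.035,"jaw":0}])

```text
t: 15.55
tool_pos: [0.3497, -0.2775, 0.1208]
tool_rot: [0.004, -3.134, -0.007]
contact_force: [-0.4, 0.0, 0.4]
opening: 0.0856
```

```bash
python3 - <<'E'
from g import *
c=P["lamp_green"]
rows((.352,-.281),.12,c[2]+np.pi/2,2)
E
```

```text
t 15.55 pos [ 0.3497 -0.2775  0.1208] yaw 1.574 -> 1.573 tilt 0.0089 q6 -2.41 F [-0.4  0.   0.4] open 0.0856
tx:-0.12,ty:-0.18,tz:0.04,wx:0.002,wy:-0.004,wz:0
tx:-0.11,ty:-0.17,tz:0.04,wx:0.002,wy:-0.004,wz:0.001
left [ 0. -0.  0.] [ 0.  0. -0.]
```

send_rows(series=[{"tx":-0.2,"ty":-0.3,"tz":1,"wx":0.004,"wy":-0.008,"wz":0,"jaw":0},{"tx":0,"ty":0,"tz":3,"wx":0,"wy":0,"wz":0,"jaw":0},{"tx":0,"ty":0,"tz":3,"wx":0,"wy":0,"wz":0,"jaw":0},{"tx":0,"ty":0,"tz":1,"wx":0,"wy":0,"wz":0,"jaw":0},{"tx":0,"ty":0,"tz":0.3,"wx":0,"wy":0,"wz":0,"jaw":0}])

```text
t: 16.18
tool_pos: [0.3495, -0.278, 0.0299]
tool_rot: [0.002, -3.139, -0.009]
contact_force: [-0.2, -0.3, 1.1]
opening: 0.0852
```

```bash
python3 - <<'E'
from g import *
c=P["lamp_green"]
rows((.352,-.281),.038,c[2]+np.pi/2,2)
im=ctrl.get_image("scene");cv2.imwrite("pics/k15.png",cv2.resize(im[60:160,240:360,::-1],None,fx=5,fy=5))
E
```

```text
t 16.18 pos [ 0.3495 -0.278   0.0299] yaw 1.572 -> 1.573 tilt 0.0064 q6 -2.41 F [-0.2 -0.3  1.1] open 0.0852
tx:-0.13,ty:-0.15,tz:-0.4,wx:0.003,wy:-0.001,wz:-0
tx:-0.12,ty:-0.15,tz:-0.41,wx:0.003,wy:-0.002,wz:-0.001
left [ 0. -0. -0.] [-0.  0.  0.]
```

View pics/k15.png

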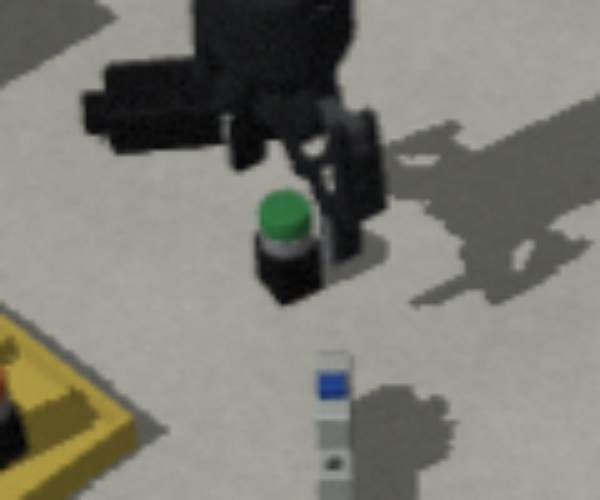

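send_rows(series=[{"tx":-0.3,"ty":-0.3,"tz":-0.6,"wx":0.004,"wy":0,"wz":0,"jaw":0},{"tx":0,"ty":0,"tz":-0.2,"wx":0,"wy":0,"wz":0,"jaw":0.4},{"tx":0,"ty":0,"tz":0,"wx":0,"wy":0,"wz":0,"jaw":0.6},{"tx":0,"ty":0,"tz":0,"wx":0,"wy":0,"wz":0,"jaw":1},{"tx":0,"ty":0,"tz":0,"wx":0,"wy":0,"wz":0,"jaw":1}])

```text
t: 16.85
tool_pos: [0.3575, -0.2863, 0.0463]
tool_rot: [-0.003, 3.135, -0.015]
contact_force: [0.3, -1.1, 4.5]
opening: 0.0134
```

send_rows(series=[{"tx":0,"ty":0,"tz":0,"wx":0,"wy":0,"wz":0,"jaw":1},{"tx":0,"ty":0,"tz":0,"wx":0,"wy":0,"wz":0,"jaw":1}])

```text
t: 17.1
tool_pos: [0.3584, -0.2874, 0.0479]
tool_rot: [-0.003, 3.132, -0.019]
contact_force: [-0.1, 1.0, -0.0]
opening: -0.0002
```

```bash
python3 - <<'E'
from g import *
b=bay("yellow",-1,0,.01);print(b)
rows(b,.17,1.749,8)
im=ctrl.get_image("scene");cv2.imwrite("pics/k16.png",cv2.resize(im[60:160,240:360,::-1],None,fx=5,fy=5))
E
```

```text
[ 0.56253575 -0.35094564]
t 17.1 pos [ 0.3584 -0.2874  0.0479] yaw 1.572 -> 1.749 tilt 0.0150 q6 -2.41 F [-0.1  1.  -0. ] open -0.0002
tx:-2.56,ty:-0.82,tz:-1.49,wx:-0.002,wy:0.001,wz:-0.022
tx:-2.55,ty:-0.87,tz:-1.5,wx:-0.002,wy:0.001,wz:-0.022
tx:-2.52,ty:-0.92,tz:-1.5,wx:-0.001,wy:0.001,wz:-0.022
tx:-2.5,ty:-0.98,tz:-1.51,wx:-0.002,wy:0.001,wz:-0.022
tx:-2.48,ty:-1.03,tz:-1.51,wx:-0.001,wy:0.001,wz:-0.022
tx:-2.45,ty:-1.08,tz:-1.51,wx:-0.002,wy:0.001,wz:-0.022
tx:-2.43,ty:-1.13,tz:-1.52,wx:-0.001,wy:0.001,wz:-0.022
tx:-2.4,ty:-1.18,tz:-1.52,wx:-0.002,wy:0.001,wz:-0.023
left [0. 0. 0.] [0. 0. 0.]
```

View pics/k16.png

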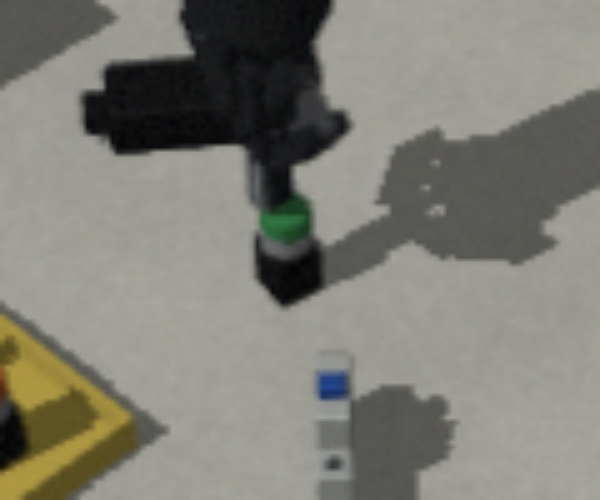

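```bash
python3 - <<'E'
from g import *
o=ctrl.get_obs();R=Ro.from_rotvec(o["tool_rot"]);print(o["tool_pos"],o["q"])
for n,(x0,y0,w,h) in dict(scene=(260,70,80,60),top=(420,200,80,60)).items():
  im=ctrl.get_image(n);c=cv2.resize(im[y0:y0+h,x0:x0+w,::-1],None,fx=8,fy=8,interpolation=cv2.INTER_CUBIC);c=cv2.convertScaleAbs(255*np.power(c/255.,.6))
  for z,col in((.011,(0,0,255)),(-.008,(255,0,0)),(-.03,(0,255,255))):
    q=pj(o["tool_pos"]+R.apply([0,0,z]),n)[0]
    cv2.circle(c,tuple(int(v) for v in (q-[x0,y0]+.5)*8),3,col,-1)
  cv2.imwrite(f"pics/m_{n}.png",c)
E
```

```text
[ 0.35821517 -0.28728807  0.04770108] [-8.37389865e-01 -1.94114453e-01  2.14401557e+00 -1.45195405e-03
  1.17710172e+00 -2.40928846e+00]
```

View pics/m_scene.png

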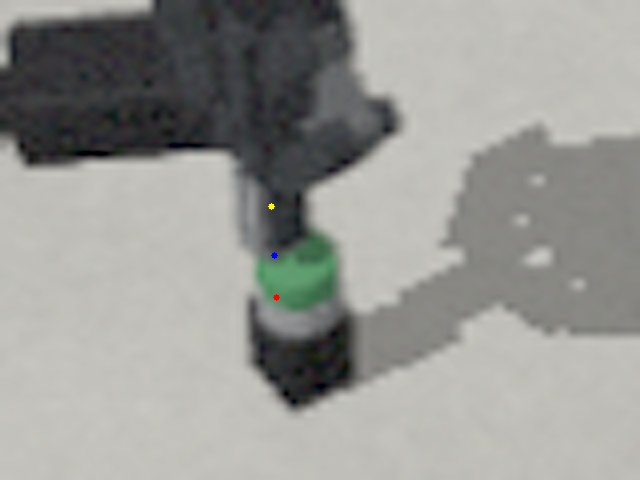

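View pics/m_top.png

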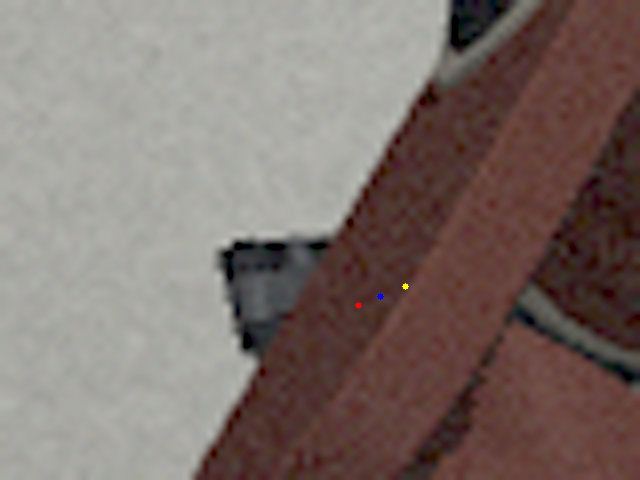

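Fingers shut above the lens: the grip slipped off because the tips stand higher than I assumed. They appear about 10 mm behind the TCP in the scene view. I'll open, rise, recentre and go deeper.

send_rows(series=[{"tx":0,"ty":0,"tz":-1.5,"wx":0,"wy":0,"wz":0,"jaw":1},{"tx":0,"ty":0,"tz":-2.5,"wx":0,"wy":0,"wz":0,"jaw":0},{"tx":0,"ty":0,"tz":0,"wx":0,"wy":0,"wz":0,"jaw":0},{"tx":0,"ty":0,"tz":0,"wx":0,"wy":0,"wz":0,"jaw":0},{"tx":0,"ty":0,"tz":0,"wx":0,"wy":0,"wz":0,"jaw":0}])

```text
t: 17.88
tool_pos: [0.3563, -0.285, 0.087]
tool_rot: [-0.003, 3.136, -0.012]
contact_force: [-0.6, -0.1, 0.4]
opening: 0.0722
```

```bash
python3 - <<'E'
from g import *
c=P["lamp_green"]
rows((.352,-.280),.08,c[2]+np.pi/2,1)
im=ctrl.get_image("scene");cv2.imwrite("pics/k17.png",cv2.resize(im[60:160,240:360,::-1],None,fx=5,fy=5,interpolation=cv2.INTER_CUBIC))
E
```

```text
t 17.88 pos [ 0.3563 -0.285   0.087 ] yaw 1.572 -> 1.573 tilt 0.0094 q6 -2.41 F [-0.6 -0.1  0.4] open 0.0722
tx:0.44,ty:0.5,tz:0.7,wx:-0.008,wy:0.005,wz:-0
left [0. 0. 0.] [ 0.  0. -0.]
```

View pics/k17.png

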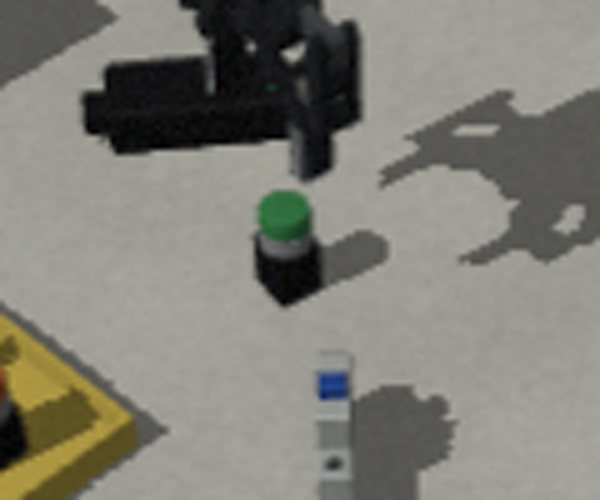

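send_rows(series=[{"tx":0.4,"ty":0.5,"tz":1,"wx":-0.008,"wy":0.005,"wz":0,"jaw":0},{"tx":0,"ty":0,"tz":2,"wx":0,"wy":0,"wz":0,"jaw":0},{"tx":0,"ty":0,"tz":1.5,"wx":0,"wy":0,"wz":0,"jaw":0},{"tx":0,"ty":0,"tz":0.5,"wx":0,"wy":0,"wz":0,"jaw":0},{"tx":0,"ty":0,"tz":0,"wx":0,"wy":0,"wz":0,"jaw":0}])

```text
t: 18.55
tool_pos: [0.3501, -0.2774, 0.0315]
tool_rot: [0.003, -3.137, -0.009]
contact_force: [-0.4, -0.4, -0.8]
opening: 0.0853
```

```bash
python3 - <<'E'
from g import *
c=P["lamp_green"]
rows((.352,-.280),.027,c[2]+np.pi/2,1)
E
```

```text
t 18.55 pos [ 0.3501 -0.2774  0.0315] yaw 1.572 -> 1.573 tilt 0.0071 q6 -2.41 F [-0.4 -0.4 -0.8] open 0.0853
tx:-0.19,ty:-0.26,tz:0.45,wx:0.006,wy:-0.004,wz:-0
left [-0.  0.  0.] [-0. -0. -0.]
```

send_rows(series=[{"tx":-0.1,"ty":-0.15,"tz":0.3,"wx":0.004,"wy":-0.003,"wz":0,"jaw":0},{"tx":0,"ty":0,"tz":0.1,"wx":0,"wy":0,"wz":0,"jaw":0},{"tx":0,"ty":0,"tz":0,"wx":0,"wy":0,"wz":0,"jaw":0}])

```text
t: 18.92
tool_pos: [0.352, -0.2799, 0.0286]
tool_rot: [-0.003, 3.141, -0.001]
contact_force: [0.5, 0.1, -0.2]
opening: 0.0853
```

```bash
python3 - <<'E'
from g import *
c=P["lamp_green"]
rows((.352,-.280),.027,c[2]+np.pi/2,1)
E
```

```text
t 18.93 pos [ 0.352  -0.2799  0.0286] yaw 1.573 -> 1.573 tilt 0.0010 q6 -2.41 F [ 0.5  0.1 -0.2] open 0.0853
tx:0,ty:-0.01,tz:0.16,wx:-0.001,wy:0.001,wz:-0
left [-0.  0. -0.] [ 0. -0. -0.]
```

send_rows(series=[{"tx":0,"ty":0,"tz":0,"wx":0,"wy":0,"wz":0,"jaw":0.4},{"tx":0,"ty":0,"tz":0,"wx":0,"wy":0,"wz":0,"jaw":0.6},{"tx":0,"ty":0,"tz":0,"wx":0,"wy":0,"wz":0,"jaw":1},{"tx":0,"ty":0,"tz":0,"wx":0,"wy":0,"wz":0,"jaw":1},{"tx":0,"ty":0,"tz":0,"wx":0,"wy":0,"wz":0,"jaw":1}])

```text
t: 19.55
tool_pos: [0.3525, -0.2805, 0.0295]
tool_rot: [-0.003, 3.14, -0.003]
contact_force: [-0.4, 0.0, -0.5]
opening: 0.0285
```

send_rows(series=[{"tx":0,"ty":0,"tz":0,"wx":0,"wy":0,"wz":0,"jaw":1},{"tx":0,"ty":0,"tz":0,"wx":0,"wy":0,"wz":0,"jaw":1}])

```text
t: 19.8
tool_pos: [0.3525, -0.2805, 0.0295]
tool_rot: [-0.003, 3.14, -0.003]
contact_force: [-0.3, 0.7, 0.6]
opening: 0.029
```

```bash
python3 - <<'E'
from g import *
b=bay("yellow",-1,0,.005);print(b)
rows(b,.16,1.749,6)
im=ctrl.get_image("scene");cv2.imwrite("pics/k18.png",cv2.resize(im[60:160,240:360,::-1],None,fx=5,fy=5,interpolation=cv2.INTER_CUBIC))
E
```

```text
[ 0.56342374 -0.35586615]
t 19.8 pos [ 0.3525 -0.2805  0.0295] yaw 1.573 -> 1.749 tilt 0.0026 q6 -2.41 F [-0.3  0.7  0.6] open 0.029
tx:-3.52,ty:-1.27,tz:-2.17,wx:-0,wy:0,wz:-0.029
tx:-3.48,ty:-1.37,tz:-2.17,wx:-0,wy:0,wz:-0.029
tx:-3.44,ty:-1.47,tz:-2.17,wx:-0.001,wy:0,wz:-0.03
tx:-3.39,ty:-1.57,tz:-2.17,wx:-0,wy:0.001,wz:-0.029
tx:-3.34,ty:-1.66,tz:-2.17,wx:-0.001,wy:0,wz:-0.03
tx:-3.3,ty:-1.76,tz:-2.17,wx:-0,wy:0.001,wz:-0.029
left [-0.  0. -0.] [-0. -0. -0.]
```

View pics/k18.png

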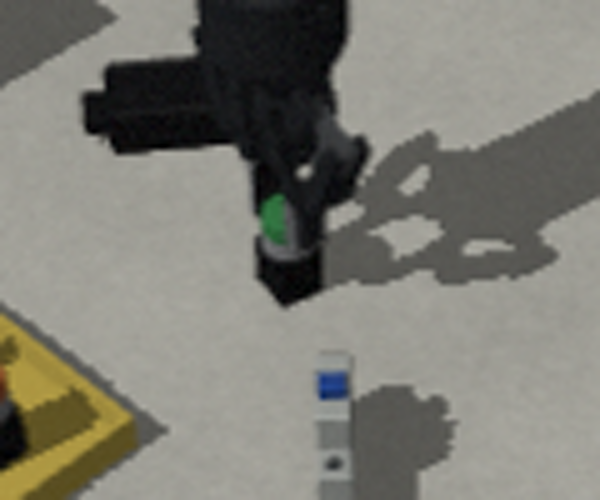

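send_rows(series=[{"tx":0,"ty":0,"tz":-1.5,"wx":0,"wy":0,"wz":0,"jaw":1},{"tx":0,"ty":0,"tz":-4,"wx":0,"wy":0,"wz":0,"jaw":1},{"tx":-2,"ty":-0.8,"tz":-4,"wx":0,"wy":0,"wz":-0.03,"jaw":1},{"tx":-3.8,"ty":-1.3,"tz":-3,"wx":0,"wy":0,"wz":-0.03,"jaw":1},{"tx":-3.8,"ty":-1.5,"tz":-0.5,"wx":0,"wy":0,"wz":-0.03,"jaw":1}])

```text
t: 20.48
tool_pos: [0.4501, -0.3122, 0.1661]
tool_rot: [-0.145, 3.136, -0.002]
contact_force: [-0.3, -0.7, -0.6]
opening: 0.0286
```

```bash
python3 - <<'E'
from g import *
b=bay("yellow",-1,0,.005)
rows(b,.14,1.749,4)
im=ctrl.get_image("scene");cv2.imwrite("pics/k19.png",cv2.resize(im[20:200,160:360,::-1],None,fx=3,fy=3,interpolation=cv2.INTER_CUBIC))
E
```

```text
t 20.48 pos [ 0.4501 -0.3122  0.1661] yaw 1.663 -> 1.749 tilt 0.0026 q6 -2.41 F [-0.3 -0.7 -0.6] open 0.0286
tx:-2.72,ty:-1.35,tz:0.66,wx:-0,wy:0,wz:-0.021
tx:-2.69,ty:-1.4,tz:0.66,wx:-0.001,wy:0.001,wz:-0.022
tx:-2.66,ty:-1.46,tz:0.66,wx:-0,wy:0,wz:-0.021
tx:-2.63,ty:-1.52,tz:0.65,wx:-0.001,wy:0.001,wz:-0.022
left [-0. -0. -0.] [ 0. -0.  0.]
```

View pics/k19.png

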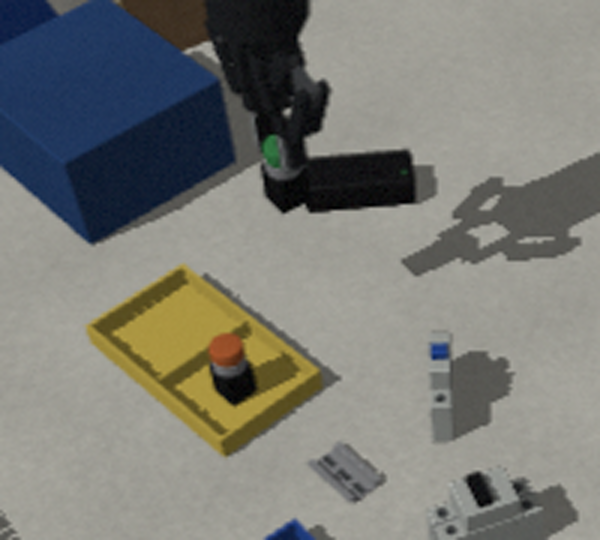

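```bash
python3 - <<'E'
from g import *
print(bp((191,100),0,"scene"),bp((238,73),0,"scene"),bay("yellow",-1,0,.005))
E
```

```text
[ 0.56807031 -0.52193443  0.        ] [ 0.39730375 -0.54757536  0.        ] [ 0.56342374 -0.35586615]
```

send_rows(series=[{"tx":-2.7,"ty":-1.3,"tz":0.5,"wx":0,"wy":0,"wz":-0.02,"jaw":1},{"tx":-2.7,"ty":-1.4,"tz":0.5,"wx":0,"wy":0,"wz":-0.02,"jaw":1},{"tx":-2.6,"ty":-1.4,"tz":0.5,"wx":0,"wy":0,"wz":-0.02,"jaw":1},{"tx":-2.4,"ty":-1.4,"tz":0.5,"wx":0,"wy":0,"wz":-0.02,"jaw":1},{"tx":0,"ty":0,"tz":0,"wx":0,"wy":0,"wz":0,"jaw":1}])

```text
t: 21.15
tool_pos: [0.5679, -0.3561, 0.1502]
tool_rot: [-0.278, 3.123, -0.006]
contact_force: [0.2, -0.1, 0.3]
opening: 0.0287
```

```bash
python3 - <<'E'
from g import *
b=bay("yellow",-1,0,.005)
rows(b,.06,1.749,4)
E
```

```text
t 21.15 pos [ 0.5679 -0.3561  0.1502] yaw 1.748 -> 1.749 tilt 0.0073 q6 -2.42 F [ 0.2 -0.1  0.3] open 0.0287
tx:0.12,ty:0.03,tz:2.25,wx:-0.001,wy:0.001,wz:-0
tx:0.12,ty:0.03,tz:2.26,wx:-0.001,wy:0.002,wz:-0
tx:0.12,ty:0.03,tz:2.25,wx:-0.001,wy:0.001,wz:-0
tx:0.11,ty:0.04,tz:2.26,wx:-0.001,wy:0.002,wz:-0.001
left [ 0. -0.  0.] [-0. -0.  0.]
```

send_rows(series=[{"tx":0.2,"ty":0.1,"tz":2,"wx":0,"wy":0.005,"wz":0,"jaw":1},{"tx":0.1,"ty":0,"tz":4,"wx":0,"wy":0,"wz":0,"jaw":1},{"tx":0,"ty":0,"tz":3,"wx":0,"wy":0,"wz":0,"jaw":1},{"tx":0,"ty":0,"tz":1,"wx":0,"wy":0,"wz":0,"jaw":1},{"tx":0,"ty":0,"tz":0,"wx":0,"wy":0,"wz":0,"jaw":1}])

```text
t: 21.78
tool_pos: [0.5604, -0.3541, 0.0461]
tool_rot: [0.276, -3.128, 0.004]
contact_force: [0.1, -0.4, -1.2]
opening: 0.0287
```

```bash
python3 - <<'E'
from g import *
b=bay("yellow",-1,0,.005)
rows(b,.0335,1.749,2)
E
```

```text
t 21.77 pos [ 0.5604 -0.3541  0.0461] yaw 1.747 -> 1.749 tilt 0.0030 q6 -2.42 F [ 0.1 -0.4 -1.2] open 0.0287
tx:-0.13,ty:-0.11,tz:0.63,wx:-0.001,wy:-0.001,wz:-0.001
tx:-0.14,ty:-0.12,tz:0.63,wx:-0.001,wy:-0.001,wz:-0.001
left [-0.  0.  0.] [-0.  0. -0.]
```

send_rows(series=[{"tx":-0.1,"ty":-0.1,"tz":0.4,"wx":0,"wy":0,"wz":0,"jaw":1},{"tx":0,"ty":0,"tz":0.4,"wx":0,"wy":0,"wz":0,"jaw":1},{"tx":0,"ty":0,"tz":0.2,"wx":0,"wy":0,"wz":0,"jaw":1},{"tx":0,"ty":0,"tz":0.1,"wx":0,"wy":0,"wz":0,"jaw":1}])

```text
t: 22.28
tool_pos: [0.5635, -0.3566, 0.0386]
tool_rot: [-0.275, 3.127, -0.011]
contact_force: [0.3, -0.0, -1.3]
opening: 0.0285
```

send_rows(series=[{"tx":0,"ty":0,"tz":0.3,"wx":0,"wy":0,"wz":0,"jaw":1},{"tx":0,"ty":0,"tz":0.25,"wx":0,"wy":0,"wz":0,"jaw":1},{"tx":0,"ty":0,"tz":0.1,"wx":0,"wy":0,"wz":0,"jaw":1}])

```text
t: 22.65
tool_pos: [0.5643, -0.357, 0.0334]
tool_rot: [-0.275, 3.125, -0.012]
contact_force: [-1.1, 1.5, 6.6]
opening: 0.0286
```

Touching the floor (6.6 N). Release and rise.

send_rows(series=[{"tx":0,"ty":0,"tz":0,"wx":0,"wy":0,"wz":0,"jaw":0.4},{"tx":0,"ty":0,"tz":0,"wx":0,"wy":0,"wz":0,"jaw":0.4},{"tx":0,"ty":0,"tz":0,"wx":0,"wy":0,"wz":0,"jaw":0.4},{"tx":0,"ty":0,"tz":-1,"wx":0,"wy":0,"wz":0,"jaw":0.4},{"tx":0,"ty":0,"tz":-3,"wx":0,"wy":0,"wz":0,"jaw":0.4}])

```text
t: 23.28
tool_pos: [0.5621, -0.3552, 0.0708]
tool_rot: [0.275, -3.129, 0.005]
contact_force: [0.4, -1.0, 0.4]
opening: 0.0515
```

send_rows(series=[{"tx":0,"ty":0,"tz":-4,"wx":0,"wy":0,"wz":0,"jaw":0.4},{"tx":0,"ty":0,"tz":-4,"wx":0,"wy":0,"wz":0,"jaw":0},{"tx":0,"ty":0,"tz":0,"wx":0,"wy":0,"wz":0,"jaw":0}])

```text
t: 23.65
tool_pos: [0.5636, -0.3562, 0.1585]
tool_rot: [-0.275, 3.125, -0.013]
contact_force: [1.0, 0.8, -0.5]
opening: 0.0845
```

```bash
python3 - <<'E'
from g import *
c=P["breaker_single"];print(c)
rows(c[:2],.14,c[2]+np.pi/2,8)
im=ctrl.get_image("scene");cv2.imwrite("pics/k20.png",cv2.resize(im[20:200,160:360,::-1],None,fx=3,fy=3,interpolation=cv2.INTER_CUBIC))
E
```

```text
[0.40840058322799755, -0.1511490695862594, 0.9962726493689329]
t 23.65 pos [ 0.5636 -0.3562  0.1585] yaw 1.746 -> 2.567 tilt 0.0094 q6 -2.42 F [ 1.   0.8 -0.5] open 0.0845
tx:1.46,ty:2.86,tz:0.2,wx:-0.001,wy:-0,wz:-0.103
tx:1.16,ty:3,tz:0.2,wx:-0.001,wy:-0,wz:-0.103
tx:0.85,ty:3.1,tz:0.21,wx:-0.001,wy:-0,wz:-0.102
tx:0.53,ty:3.17,tz:0.21,wx:-0.001,wy:-0,wz:-0.103
tx:0.2,ty:3.21,tz:0.21,wx:-0.001,wy:-0,wz:-0.102
tx:-0.13,ty:3.22,tz:0.22,wx:-0.002,wy:-0,wz:-0.103
tx:-0.46,ty:3.18,tz:0.22,wx:-0.001,wy:-0,wz:-0.102
tx:-0.79,ty:3.12,tz:0.23,wx:-0.002,wy:-0,wz:-0.103
left [0. 0. 0.] [ 0.001 -0.     0.   ]
```

View pics/k20.png

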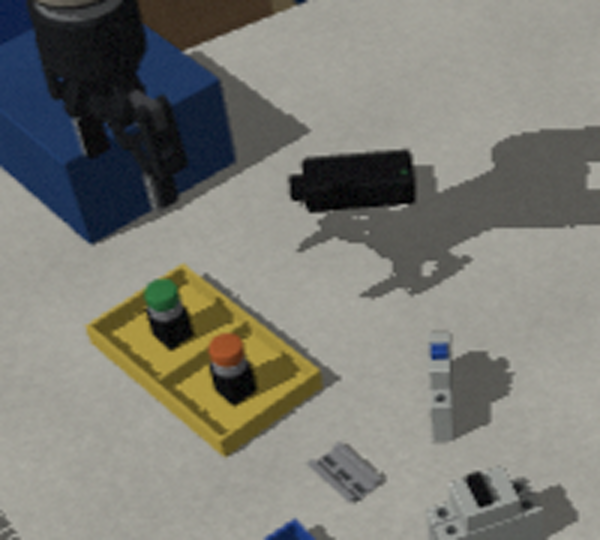

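```bash
sed -i 's/def rows(xy,z,yaw=None,n=5):/def rows(xy,z,yaw=None,n=5,exact=False):/; s/^    yaw=cy+(yaw-cy+np.pi\/2)%np.pi-np.pi\/2/    if not exact: yaw=cy+(yaw-cy+np.pi\/2)%np.pi-np.pi\/2/; s/w=(R.inv()\*Rt).as_rotvec()\/k$/w=(R.inv()*Rt).as_rotvec()\/k/' g.py; python3 - <<'E'
from g import *
c=P["breaker_single"]
rows(c[:2],.14,c[2]-np.pi/2,14,True)
# single in scene check
E
```

```text
t 23.7 pos [ 0.5625 -0.3553  0.1558] yaw 1.746 -> -0.575 tilt 0.0056 q6 -2.42 F [-0.6 -0.4  0.4] open 0.0855
tx:0.83,ty:1.63,tz:0.1,wx:-0,wy:0,wz:0.166
tx:1.09,ty:1.47,tz:0.1,wx:-0,wy:0.001,wz:0.166
tx:1.31,ty:1.27,tz:0.1,wx:-0,wy:0.001,wz:0.166
tx:1.51,ty:1.03,tz:0.11,wx:-0,wy:0,wz:0.166
tx:1.66,ty:0.77,tz:0.11,wx:-0,wy:0.001,wz:0.166
tx:1.76,ty:0.49,tz:0.11,wx:-0,wy:0.001,wz:0.166
tx:1.82,ty:0.19,tz:0.11,wx:-0,wy:0,wz:0.166
tx:1.82,ty:-0.11,tz:0.11,wx:-0,wy:0.001,wz:0.166
tx:1.78,ty:-0.41,tz:0.11,wx:-0,wy:0.001,wz:0.165
tx:1.69,ty:-0.7,tz:0.11,wx:-0,wy:0,wz:0.166
tx:1.55,ty:-0.97,tz:0.11,wx:-0,wy:0.001,wz:0.165
tx:1.37,ty:-1.21,tz:0.11,wx:-0.001,wy:0.001,wz:0.166
tx:1.15,ty:-1.42,tz:0.12,wx:-0.001,wy:0,wz:0.165
tx:0.9,ty:-1.59,tz:0.11,wx:-0,wy:0.001,wz:0.166
left [ 0. -0. -0.] [-0. -0. -0.]
```

Both lamps are in their bays. Next is the single breaker, unwinding the wrist on the way.

send_rows(series=[{"tx":0.8,"ty":1.6,"tz":0,"wx":0,"wy":0,"wz":0.17,"jaw":0},{"tx":1.1,"ty":1.5,"tz":0,"wx":0,"wy":0,"wz":0.17,"jaw":0},{"tx":1.3,"ty":1.3,"tz":0,"wx":0,"wy":0,"wz":0.17,"jaw":0},{"tx":1.5,"ty":1.0,"tz":0,"wx":0,"wy":0,"wz":0.17,"jaw":0},{"tx":1.7,"ty":0.8,"tz":0,"wx":0,"wy":0,"wz":0.17,"jaw":0}])

```text
t: 24.32
tool_pos: [0.5035, -0.2765, 0.1462]
tool_rot: [-1.079, -2.94, 0.0]
contact_force: [-1.3, 0.5, -0.0]
opening: 0.0854
```

send_rows(series=[{"tx":1.8,"ty":0.5,"tz":0,"wx":0,"wy":0,"wz":0.17,"jaw":0},{"tx":1.8,"ty":0.2,"tz":0,"wx":0,"wy":0,"wz":0.17,"jaw":0},{"tx":1.8,"ty":-0.1,"tz":0,"wx":0,"wy":0,"wz":0.17,"jaw":0},{"tx":1.8,"ty":-0.4,"tz":0,"wx":0,"wy":0,"wz":0.17,"jaw":0},{"tx":1.7,"ty":-0.7,"tz":0,"wx":0,"wy":0,"wz":0.17,"jaw":0}])

```text
t: 24.95
tool_pos: [0.4467, -0.1936, 0.1374]
tool_rot: [-2.216, -2.19, 0.012]
contact_force: [-0.3, -0.4, 0.0]
opening: 0.0857
```

```bash
python3 - <<'E'
from g import *
c=P["breaker_single"]
rows(c[:2],.12,c[2]-np.pi/2,5,True)
im=ctrl.get_image("scene");cv2.imwrite("pics/k21.png",cv2.resize(im[110:190,270:350,::-1],None,fx=7,fy=7,interpolation=cv2.INTER_CUBIC))
E
```

```text
t 24.95 pos [ 0.4467 -0.1936  0.1374] yaw -0.012 -> -0.575 tilt 0.0268 q6 -0.55 F [-0.3 -0.4  0. ] open 0.0857
tx:0.84,ty:-0.77,tz:0.38,wx:-0.005,wy:-0.001,wz:0.113
tx:0.74,ty:-0.86,tz:0.37,wx:-0.005,wy:-0.001,wz:0.112
tx:0.64,ty:-0.94,tz:0.36,wx:-0.006,wy:-0.001,wz:0.113
tx:0.54,ty:-1.01,tz:0.36,wx:-0.005,wy:-0.001,wz:0.112
tx:0.42,ty:-1.06,tz:0.36,wx:-0.006,wy:-0.001,wz:0.113
left [ 0. -0.  0.] [ 0. -0. -0.]
```

View pics/k21.png

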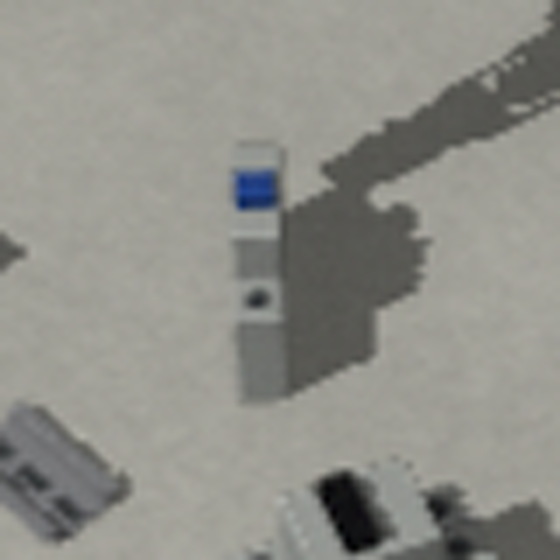

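```bash
python3 - <<'E'
from g import *
c=P["breaker_single"]
print(bp((307.4,166.8),0,"scene"),W(c,[.0425,0,0]))
print(bp((306.8,152.2),.045,"scene"),W(c,[.0325,0,0]))
E
```

```text
[ 0.43247961 -0.11484253  0.        ] [[ 0.43149657 -0.11547239  0.        ]]
[ 0.4266202  -0.12340388  0.045     ] [[ 0.42606222 -0.1238669   0.        ]]
```

send_rows(series=[{"tx":0.8,"ty":-0.8,"tz":0,"wx":-0.005,"wy":0,"wz":0.113,"jaw":0},{"tx":0.7,"ty":-0.9,"tz":0,"wx":-0.005,"wy":0,"wz":0.113,"jaw":0},{"tx":0.6,"ty":-0.9,"tz":0,"wx":-0.005,"wy":0,"wz":0.113,"jaw":0},{"tx":0.5,"ty":-1.0,"tz":0,"wx":-0.005,"wy":0,"wz":0.113,"jaw":0},{"tx":0.3,"ty":-1.0,"tz":0,"wx":-0.005,"wy":0,"wz":0.1,"jaw":0}])

```text
t: 25.62
tool_pos: [0.4031, -0.1501, 0.1311]
tool_rot: [-2.744, -1.497, 0.005]
contact_force: [0.8, 0.5, 0.1]
opening: 0.0854
```

```bash
python3 - <<'E'
from g import *
c=P["breaker_single"]
rows(c[:2],.10,c[2]-np.pi/2,2,True)
E
```

```text
t 25.62 pos [ 0.4031 -0.1501  0.1311] yaw -0.572 -> -0.575 tilt 0.0165 q6 0.04 F [0.8 0.5 0.1] open 0.0854
tx:0.09,ty:0.27,tz:1.55,wx:-0.008,wy:-0.002,wz:0.001
tx:0.1,ty:0.27,tz:1.55,wx:-0.008,wy:-0.003,wz:0.001
left [-0. -0. -0.] [0. 0. 0.]
```

send_rows(series=[{"tx":0.1,"ty":0.4,"tz":1.5,"wx":-0.014,"wy":-0.004,"wz":0,"jaw":0},{"tx":0,"ty":0,"tz":3,"wx":0,"wy":0,"wz":0,"jaw":0},{"tx":0,"ty":0,"tz":2.5,"wx":0,"wy":0,"wz":0,"jaw":0},{"tx":0,"ty":0,"tz":0.8,"wx":0,"wy":0,"wz":0,"jaw":0},{"tx":0,"ty":0,"tz":0,"wx":0,"wy":0,"wz":0,"jaw":0}])

```text
t: 26.25
tool_pos: [0.4044, -0.1504, 0.047]
tool_rot: [-2.745, -1.516, 0.006]
contact_force: [-0.3, 0.5, -0.1]
opening: 0.0853
```

```bash
python3 - <<'E'
from g import *
c=P["breaker_single"]
rows(c[:2],.042,c[2]-np.pi/2,2,True)
im=ctrl.get_image("scene");cv2.imwrite("pics/k22.png",cv2.resize(im[100:190,260:350,::-1],None,fx=6,fy=6,interpolation=cv2.INTER_CUBIC))
E
```

```text
t 26.25 pos [ 0.4044 -0.1504  0.047 ] yaw -0.562 -> -0.575 tilt 0.0071 q6 0.03 F [-0.3  0.5 -0.1] open 0.0853
tx:0.07,ty:0.19,tz:0.25,wx:-0.004,wy:0,wz:0.006
tx:0.08,ty:0.19,tz:0.25,wx:-0.003,wy:0,wz:0.007
left [ 0. -0.  0.] [-0.  0. -0.]
```

View pics/k22.png

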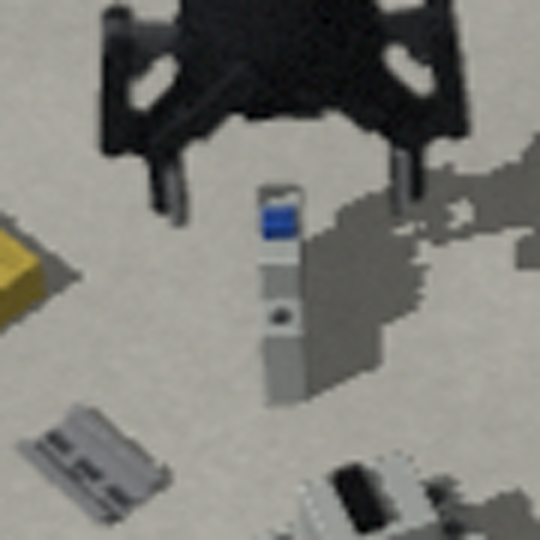

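send_rows(series=[{"tx":0.1,"ty":0.2,"tz":0.3,"wx":-0.005,"wy":0,"wz":0.01,"jaw":0},{"tx":0,"ty":0.1,"tz":0.2,"wx":0,"wy":0,"wz":0,"jaw":0},{"tx":0,"ty":0,"tz":0,"wx":0,"wy":0,"wz":0,"jaw":0}])

```text
t: 26.68
tool_pos: [0.4097, -0.1523, 0.0445]
tool_rot: [2.755, 1.503, 0.003]
contact_force: [0.1, 0.1, 0.0]
opening: 0.0855
```

```bash
python3 - <<'E'
from g import *
c=P["breaker_single"]
rows(c[:2],.042,c[2]-np.pi/2,1,True)
E
```

```text
t 26.68 pos [ 0.4097 -0.1523  0.0445] yaw -0.572 -> -0.575 tilt 0.0036 q6 0.05 F [0.1 0.1 0. ] open 0.0855
tx:0.03,ty:-0.17,tz:0.25,wx:0.004,wy:-0,wz:0.003
left [-0. -0. -0.] [-0. -0. -0.]
```

send_rows(series=[{"tx":0,"ty":-0.1,"tz":0.3,"wx":0.003,"wy":0,"wz":0.003,"jaw":0.4},{"tx":0,"ty":0,"tz":0,"wx":0,"wy":0,"wz":0,"jaw":0.6},{"tx":0,"ty":0,"tz":0,"wx":0,"wy":0,"wz":0,"jaw":0.7},{"tx":0,"ty":0,"tz":0,"wx":0,"wy":0,"wz":0,"jaw":1},{"tx":0,"ty":0,"tz":0,"wx":0,"wy":0,"wz":0,"jaw":1}], squeeze=40)

```text
t: 27.3
tool_pos: [0.4093, -0.152, 0.042]
tool_rot: [2.759, 1.5, 0.002]
contact_force: [-0.1, -0.3, -1.6]
opening: 0.0167
```

send_rows(series=[{"tx":0,"ty":0,"tz":0,"wx":0,"wy":0,"wz":0,"jaw":1},{"tx":0,"ty":0,"tz":0,"wx":0,"wy":0,"wz":0,"jaw":1},{"tx":0,"ty":0,"tz":0,"wx":0,"wy":0,"wz":0,"jaw":1}])

```text
t: 27.68
tool_pos: [0.4092, -0.152, 0.042]
tool_rot: [2.759, 1.5, 0.002]
contact_force: [-0.1, 0.0, 0.8]
opening: 0.0166
```

```bash
python3 - <<'E'
from g import *
b=bay("blue",-1);print(b,bay("blue",1))
rows(b,.165,P["blue"][2]-np.pi/2,8,True)
im=ctrl.get_image("scene");cv2.imwrite("pics/k23.png",cv2.resize(im[100:190,260:350,::-1],None,fx=6,fy=6,interpolation=cv2.INTER_CUBIC))
E
```

```text
[ 0.63463986 -0.05004097] [0.62670359 0.04462695]
t 27.68 pos [ 0.4092 -0.152   0.042 ] yaw -0.575 -> -1.487 tilt 0.0017 q6 0.05 F [-0.1  0.   0.8] open 0.0166
tx:2.6,ty:1.67,tz:-1.53,wx:0,wy:-0,wz:0.114
tx:2.78,ty:1.37,tz:-1.53,wx:0,wy:-0,wz:0.114
tx:2.91,ty:1.04,tz:-1.54,wx:0,wy:-0,wz:0.114
tx:3.01,ty:0.71,tz:-1.53,wx:0,wy:-0,wz:0.114
tx:3.07,ty:0.36,tz:-1.54,wx:0,wy:-0,wz:0.114
tx:3.1,ty:0,tz:-1.53,wx:0,wy:-0,wz:0.114
tx:3.08,ty:-0.35,tz:-1.54,wx:0.001,wy:-0.001,wz:0.114
tx:3.01,ty:-0.69,tz:-1.54,wx:0,wy:-0,wz:0.114
left [-0.  0. -0.] [ 0. -0.  0.]
```

View pics/k23.png

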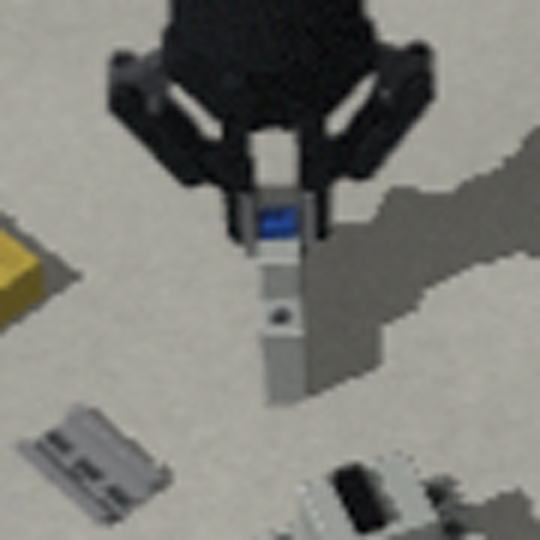

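send_rows(series=[{"tx":0,"ty":0,"tz":-1.5,"wx":0,"wy":0,"wz":0,"jaw":1},{"tx":0,"ty":0,"tz":-4,"wx":0,"wy":0,"wz":0,"jaw":1},{"tx":0,"ty":0,"tz":-4,"wx":0,"wy":0,"wz":0,"jaw":1},{"tx":2.6,"ty":1.6,"tz":-2,"wx":0,"wy":0,"wz":0.11,"jaw":1},{"tx":2.8,"ty":1.3,"tz":0,"wx":0,"wy":0,"wz":0.11,"jaw":1}])

```text
t: 28.35
tool_pos: [0.4646, -0.1253, 0.164]
tool_rot: [2.912, 1.173, 0.004]
contact_force: [-0.3, 0.1, -1.1]
opening: 0.017
```

send_rows(series=[{"tx":2.9,"ty":1.0,"tz":0,"wx":0,"wy":0,"wz":0.11,"jaw":1},{"tx":3,"ty":0.7,"tz":0,"wx":0,"wy":0,"wz":0.11,"jaw":1},{"tx":3,"ty":0.4,"tz":0,"wx":0,"wy":0,"wz":0.11,"jaw":1},{"tx":3,"ty":0,"tz":0,"wx":0,"wy":0,"wz":0.11,"jaw":1},{"tx":3,"ty":-0.3,"tz":0,"wx":0,"wy":0,"wz":0.11,"jaw":1}])

```text
t: 28.98
tool_pos: [0.6087, -0.0612, 0.171]
tool_rot: [3.122, 0.31, 0.013]
contact_force: [-0.3, -0.2, -0.9]
opening: 0.0165
```

```bash
python3 - <<'E'
from g import *
b=bay("blue",-1)
rows(b,.14,P["blue"][2]-np.pi/2,2,True)
im=ctrl.get_image("scene");cv2.imwrite("pics/k24.png",cv2.resize(im[150:290,200:360,::-1],None,fx=4,fy=4,interpolation=cv2.INTER_CUBIC))
E
```

```text
t 28.98 pos [ 0.6087 -0.0612  0.171 ] yaw -1.373 -> -1.487 tilt 0.0091 q6 1.15 F [-0.3 -0.2 -0.9] open 0.0165
tx:1.37,ty:-0.3,tz:1.56,wx:0.002,wy:-0.004,wz:0.057
tx:1.36,ty:-0.37,tz:1.56,wx:0.003,wy:-0.004,wz:0.057
left [-0.  0.  0.] [-0.  0.  0.]
```

View pics/k24.png

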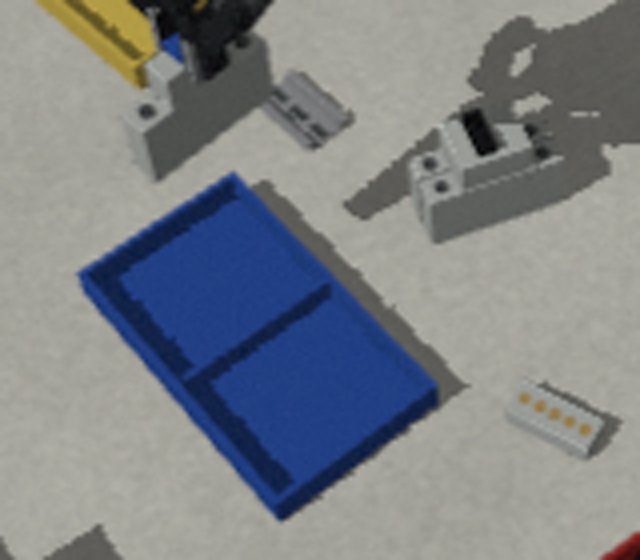

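send_rows(series=[{"tx":1.4,"ty":-0.3,"tz":1,"wx":0.002,"wy":-0.004,"wz":0.057,"jaw":1},{"tx":1.3,"ty":-0.3,"tz":1,"wx":0.002,"wy":-0.004,"wz":0.055,"jaw":1},{"tx":0,"ty":0,"tz":1,"wx":0,"wy":0,"wz":0,"jaw":1},{"tx":0,"ty":0,"tz":0,"wx":0,"wy":0,"wz":0,"jaw":1}])

```text
t: 29.52
tool_pos: [0.6384, -0.0488, 0.1435]
tool_rot: [3.139, 0.133, 0.006]
contact_force: [0.6, -0.7, -1.6]
opening: 0.0169
```

```bash
python3 - <<'E'
from g import *
b=bay("blue",-1)
rows(b,.06,P["blue"][2]-np.pi/2,3,True)
E
```

```text
t 29.52 pos [ 0.6384 -0.0488  0.1435] yaw -1.486 -> -1.487 tilt 0.0040 q6 1.29 F [ 0.6 -0.7 -1.6] open 0.0169
tx:-0.14,ty:0.03,tz:2.78,wx:0,wy:-0.001,wz:0
tx:-0.13,ty:0.03,tz:2.78,wx:0,wy:-0.001,wz:0.001
tx:-0.14,ty:0.03,tz:2.79,wx:0,wy:-0.002,wz:0
left [ 0. -0.  0.] [0. 0. 0.]
```

send_rows(series=[{"tx":-0.2,"ty":0.1,"tz":2,"wx":0,"wy":-0.004,"wz":0,"jaw":1},{"tx":0,"ty":0,"tz":3,"wx":0,"wy":0,"wz":0,"jaw":1},{"tx":0,"ty":0,"tz":2,"wx":0,"wy":0,"wz":0,"jaw":1},{"tx":0,"ty":0,"tz":0.7,"wx":0,"wy":0,"wz":0,"jaw":1},{"tx":0,"ty":0,"tz":0,"wx":0,"wy":0,"wz":0,"jaw":1}])

```text
t: 30.15
tool_pos: [0.6348, -0.0511, 0.0631]
tool_rot: [3.138, 0.134, -0.001]
contact_force: [-0.0, -0.7, -1.0]
opening: 0.0172
```

```bash
python3 - <<'E'
from g import *
b=bay("blue",-1)
rows(b,.046,P["blue"][2]-np.pi/2,3,True)
im=ctrl.get_image("scene");cv2.imwrite("pics/k25.png",cv2.resize(im[150:290,200:360,::-1],None,fx=4,fy=4,interpolation=cv2.INTER_CUBIC))
E
```

```text
t 30.15 pos [ 0.6348 -0.0511  0.0631] yaw -1.486 -> -1.487 tilt 0.0008 q6 1.29 F [-0.  -0.7 -1. ] open 0.0172
tx:-0,ty:-0.04,tz:0.57,wx:0,wy:0,wz:0.001
tx:-0,ty:-0.03,tz:0.57,wx:0,wy:0,wz:0
tx:-0.01,ty:-0.04,tz:0.57,wx:0.001,wy:0,wz:0.001
left [ 0. -0. -0.] [-0.  0. -0.]
```

View pics/k25.png

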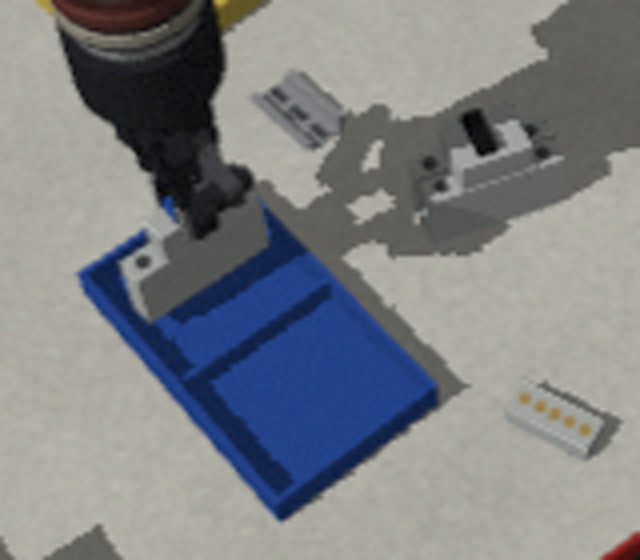

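send_rows(series=[{"tx":0,"ty":-0.1,"tz":0.6,"wx":0,"wy":0,"wz":0,"jaw":1},{"tx":0,"ty":0,"tz":0.5,"wx":0,"wy":0,"wz":0,"jaw":1},{"tx":0,"ty":0,"tz":0.4,"wx":0,"wy":0,"wz":0,"jaw":1},{"tx":0,"ty":0,"tz":0.2,"wx":0,"wy":0,"wz":0,"jaw":1}])

```text
t: 30.7
tool_pos: [0.6371, -0.0504, 0.0485]
tool_rot: [3.137, 0.134, 0.008]
contact_force: [-0.8, -0.0, -1.4]
opening: 0.0168
```

send_rows(series=[{"tx":-0.15,"ty":0,"tz":0.15,"wx":0,"wy":-0.003,"wz":0,"jaw":1},{"tx":0,"ty":0,"tz":0.15,"wx":0,"wy":0,"wz":0,"jaw":1},{"tx":0,"ty":0,"tz":0.1,"wx":0,"wy":0,"wz":0,"jaw":1}])

```text
t: 31.08
tool_pos: [0.6357, -0.0506, 0.046]
tool_rot: [3.136, 0.134, 0.002]
contact_force: [-4.4, 0.9, 6.4]
opening: 0.0167
```

Floor contact (6 N). Release.

send_rows(series=[{"tx":0,"ty":0,"tz":0,"wx":0,"wy":0,"wz":0,"jaw":0.5},{"tx":0,"ty":0,"tz":0,"wx":0,"wy":0,"wz":0,"jaw":0.5},{"tx":0,"ty":0,"tz":0,"wx":0,"wy":0,"wz":0,"jaw":0.5},{"tx":0,"ty":0,"tz":-1,"wx":0,"wy":0,"wz":0,"jaw":0.5},{"tx":0,"ty":0,"tz":-3,"wx":0,"wy":0,"wz":0,"jaw":0.5}])

```text
t: 31.7
tool_pos: [0.634, -0.0502, 0.0842]
tool_rot: [3.138, 0.134, -0.004]
contact_force: [0.3, -0.4, 1.0]
opening: 0.0428
```

send_rows(series=[{"tx":0,"ty":0,"tz":-4,"wx":0,"wy":0,"wz":0,"jaw":0.5},{"tx":0,"ty":0,"tz":-4,"wx":0,"wy":0,"wz":0,"jaw":0},{"tx":0,"ty":0,"tz":0,"wx":0,"wy":0,"wz":0,"jaw":0}])

```text
t: 32.08
tool_pos: [0.6362, -0.0505, 0.1718]
tool_rot: [3.136, 0.134, 0.007]
contact_force: [1.1, -1.4, 0.1]
opening: 0.0768
```

```bash
python3 - <<'E'
from g import *
c=P["breaker_double"];print(c)
rows(c[:2],.14,c[2]-np.pi/2,5,True)
im=ctrl.get_image("scene");cv2.imwrite("pics/k26.png",cv2.resize(im[150:290,200:360,::-1],None,fx=4,fy=4,interpolation=cv2.INTER_CUBIC))
E
```

```text
[0.46292872129441076, -0.00915696439886982, -0.2273129841600097]
t 32.08 pos [ 0.6362 -0.0505  0.1718] yaw -1.485 -> -1.798 tilt 0.0052 q6 1.29 F [ 1.1 -1.4  0.1] open 0.0768
tx:-3.38,ty:-1.12,tz:0.62,wx:0,wy:-0.001,wz:0.063
tx:-3.45,ty:-0.91,tz:0.62,wx:0.001,wy:-0.001,wz:0.062
tx:-3.5,ty:-0.69,tz:0.62,wx:0,wy:-0.001,wz:0.063
tx:-3.53,ty:-0.47,tz:0.63,wx:0.001,wy:-0.001,wz:0.062
tx:-3.56,ty:-0.24,tz:0.63,wx:0,wy:-0.001,wz:0.063
left [ 0.  0. -0.] [ 0.  0. -0.]
```

View pics/k26.png

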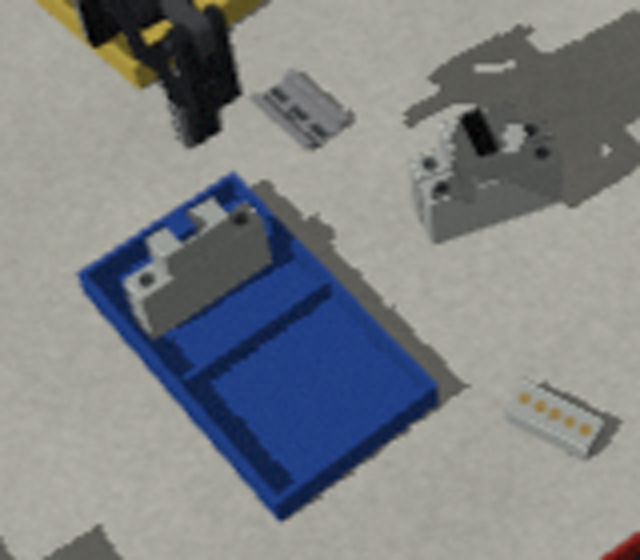

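Single breaker is placed upright. Next, the double.

send_rows(series=[{"tx":-3.4,"ty":-1.1,"tz":0.4,"wx":0,"wy":0,"wz":0.06,"jaw":0},{"tx":-3.4,"ty":-0.9,"tz":0.4,"wx":0,"wy":0,"wz":0.06,"jaw":0},{"tx":-3.5,"ty":-0.7,"tz":0.4,"wx":0,"wy":0,"wz":0.06,"jaw":0},{"tx":-3.5,"ty":-0.5,"tz":0.4,"wx":0,"wy":0,"wz":0.06,"jaw":0},{"tx":-3.3,"ty":-0.2,"tz":0.4,"wx":0,"wy":0,"wz":0.06,"jaw":0}])

```text
t: 32.75
tool_pos: [0.4565, -0.0085, 0.1406]
tool_rot: [3.121, -0.353, -0.019]
contact_force: [-0.2, 0.4, 0.2]
opening: 0.0854
```

```bash
python3 - <<'E'
from g import *
c=P["breaker_double"]
rows(c[:2],.10,c[2]-np.pi/2,2,True)
E
```

```text
t 32.75 pos [ 0.4565 -0.0085  0.1406] yaw -1.796 -> -1.798 tilt 0.0120 q6 1.62 F [-0.2  0.4  0.2] open 0.0854
tx:0.34,ty:-0.04,tz:2.03,wx:0.001,wy:0.006,wz:0.001
tx:0.33,ty:-0.04,tz:2.03,wx:0.001,wy:0.006,wz:0.001
left [0. 0. 0.] [ 0. -0.  0.]
```

send_rows(series=[{"tx":0.4,"ty":0,"tz":1.5,"wx":0,"wy":0.011,"wz":0,"jaw":0},{"tx":0.1,"ty":0,"tz":3,"wx":0,"wy":0,"wz":0,"jaw":0},{"tx":0,"ty":0,"tz":3,"wx":0,"wy":0,"wz":0,"jaw":0},{"tx":0,"ty":0,"tz":1,"wx":0,"wy":0,"wz":0,"jaw":0},{"tx":0,"ty":0,"tz":0,"wx":0,"wy":0,"wz":0,"jaw":0}])

```text
t: 33.38
tool_pos: [0.4538, -0.0081, 0.0467]
tool_rot: [3.12, -0.352, -0.018]
contact_force: [-0.8, 0.1, -0.1]
opening: 0.0854
```

```bash
python3 - <<'E'
from g import *
c=P["breaker_double"]
rows(c[:2],.041,c[2]-np.pi/2,2,True)
im=ctrl.get_image("scene");cv2.imwrite("pics/k27.png",cv2.resize(im[140:240,270:380,::-1],None,fx=5,fy=5,interpolation=cv2.INTER_CUBIC))
E
```

```text
t 33.38 pos [ 0.4538 -0.0081  0.0467] yaw -1.796 -> -1.798 tilt 0.0113 q6 1.62 F [-0.8  0.1 -0.1] open 0.0854
tx:0.46,ty:-0.05,tz:0.28,wx:0.001,wy:0.005,wz:0.001
tx:0.46,ty:-0.05,tz:0.28,wx:0.002,wy:0.006,wz:0.001
left [-0.  0. -0.] [-0. -0.  0.]
```

View pics/k27.png

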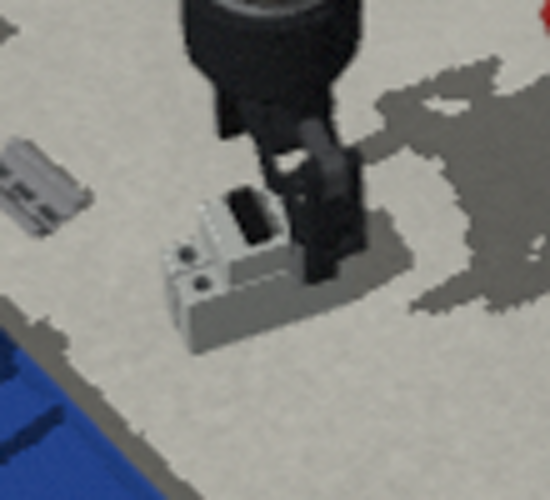

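send_rows(series=[{"tx":0.6,"ty":0,"tz":0.3,"wx":0,"wy":0.011,"wz":0,"jaw":0},{"tx":0.2,"ty":0,"tz":0.2,"wx":0,"wy":0,"wz":0,"jaw":0},{"tx":0,"ty":0,"tz":0,"wx":0,"wy":0,"wz":0,"jaw":0}])

```text
t: 33.8
tool_pos: [0.4648, -0.0105, 0.0446]
tool_rot: [3.119, -0.352, 0.01]
contact_force: [0.1, -0.3, -0.9]
opening: 0.0853
```

```bash
python3 - <<'E'
from g import *
c=P["breaker_double"]
rows(c[:2],.041,c[2]-np.pi/2,1,True)
E
```

```text
t 33.8 pos [ 0.4648 -0.0105  0.0446] yaw -1.796 -> -1.798 tilt 0.0072 q6 1.62 F [ 0.1 -0.3 -0.9] open 0.0853
tx:-0.22,ty:-0.09,tz:0.36,wx:0.002,wy:-0.007,wz:0.002
left [0. 0. 0.] [0. 0. 0.]
```

send_rows(series=[{"tx":-0.1,"ty":-0.1,"tz":0.4,"wx":0.002,"wy":-0.006,"wz":0,"jaw":0},{"tx":0,"ty":0,"tz":0,"wx":0,"wy":0,"wz":0,"jaw":0.4},{"tx":0,"ty":0,"tz":0,"wx":0,"wy":0,"wz":0,"jaw":0.5},{"tx":0,"ty":0,"tz":0,"wx":0,"wy":0,"wz":0,"jaw":1},{"tx":0,"ty":0,"tz":0,"wx":0,"wy":0,"wz":0,"jaw":1}], squeeze=50)

```text
t: 34.42
tool_pos: [0.4647, -0.0093, 0.0412]
tool_rot: [3.121, -0.353, 0.003]
contact_force: [-0.0, -0.1, -1.8]
opening: 0.0347
```

send_rows(series=[{"tx":0,"ty":0,"tz":0,"wx":0,"wy":0,"wz":0,"jaw":1},{"tx":0,"ty":0,"tz":0,"wx":0,"wy":0,"wz":0,"jaw":1},{"tx":0,"ty":0,"tz":0,"wx":0,"wy":0,"wz":0,"jaw":1}])

```text
t: 34.8
tool_pos: [0.4647, -0.0093, 0.0412]
tool_rot: [3.121, -0.352, 0.003]
contact_force: [0.7, -0.6, 0.3]
opening: 0.0347
```

```bash
python3 - <<'E'
from g import *
b=bay("blue",1);print(b)
rows(b,.15,P["blue"][2]-np.pi/2,6,True)
im=ctrl.get_image("scene");cv2.imwrite("pics/k28.png",cv2.resize(im[140:240,270:380,::-1],None,fx=5,fy=5,interpolation=cv2.INTER_CUBIC))
E
```

```text
[0.62670359 0.04462695]
t 34.8 pos [ 0.4647 -0.0093  0.0412] yaw -1.796 -> -1.487 tilt 0.0019 q6 1.62 F [ 0.7 -0.6  0.3] open 0.0347
tx:2.44,ty:-1.48,tz:-1.81,wx:0,wy:-0,wz:-0.051
tx:2.51,ty:-1.35,tz:-1.81,wx:0,wy:-0,wz:-0.052
tx:2.57,ty:-1.22,tz:-1.81,wx:0,wy:-0,wz:-0.051
tx:2.63,ty:-1.09,tz:-1.81,wx:0,wy:-0.001,wz:-0.052
tx:2.69,ty:-0.95,tz:-1.81,wx:0,wy:-0,wz:-0.051
tx:2.73,ty:-0.81,tz:-1.81,wx:0,wy:-0.001,wz:-0.052
left [-0. -0. -0.] [0. 0. 0.]
```

View pics/k28.png

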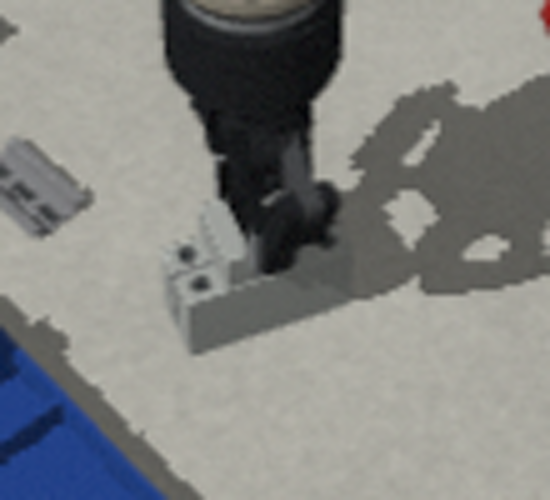

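send_rows(series=[{"tx":0,"ty":0,"tz":-1.5,"wx":0,"wy":0,"wz":0,"jaw":1},{"tx":0,"ty":0,"tz":-4,"wx":0,"wy":0,"wz":0,"jaw":1},{"tx":0,"ty":0,"tz":-4,"wx":0,"wy":0,"wz":0,"jaw":1},{"tx":2.4,"ty":-1.5,"tz":-1.5,"wx":0,"wy":0,"wz":-0.05,"jaw":1},{"tx":2.5,"ty":-1.3,"tz":0,"wx":0,"wy":0,"wz":-0.05,"jaw":1}])

```text
t: 35.48
tool_pos: [0.5165, 0.0089, 0.1559]
tool_rot: [-3.136, 0.193, 0.002]
contact_force: [0.7, -0.4, -2.7]
opening: 0.0345
```

send_rows(series=[{"tx":2.6,"ty":-1.2,"tz":0,"wx":0,"wy":0,"wz":-0.05,"jaw":1},{"tx":2.6,"ty":-1.1,"tz":0,"wx":0,"wy":0,"wz":-0.05,"jaw":1},{"tx":2.7,"ty":-1,"tz":0,"wx":0,"wy":0,"wz":-0.05,"jaw":1},{"tx":2.5,"ty":-0.8,"tz":0,"wx":0,"wy":0,"wz":-0.05,"jaw":1},{"tx":0,"ty":0,"tz":0,"wx":0,"wy":0,"wz":0,"jaw":1}])

```text
t: 36.1
tool_pos: [0.6262, 0.0468, 0.1592]
tool_rot: [3.139, 0.133, -0.001]
contact_force: [-0.0, -0.3, -1.9]
opening: 0.0348
```

```bash
python3 - <<'E'
from g import *
b=bay("blue",1,.0015)
rows(b,.14,P["blue"][2]-np.pi/2,2,True)
E
```

```text
t 36.1 pos [0.6262 0.0468 0.1592] yaw -1.486 -> -1.487 tilt 0.0007 q6 1.44 F [-0.  -0.3 -1.9] open 0.0348
tx:0.09,ty:0.11,tz:0.96,wx:0,wy:0,wz:0
tx:0.09,ty:0.11,tz:0.96,wx:0,wy:0.001,wz:0.001
left [ 0. -0. -0.] [ 0. -0. -0.]
```

send_rows(series=[{"tx":0.2,"ty":0.2,"tz":2,"wx":0,"wy":0,"wz":0,"jaw":1},{"tx":0,"ty":0,"tz":3.5,"wx":0,"wy":0,"wz":0,"jaw":1},{"tx":0,"ty":0,"tz":3,"wx":0,"wy":0,"wz":0,"jaw":1},{"tx":0,"ty":0,"tz":1,"wx":0,"wy":0,"wz":0,"jaw":1},{"tx":0,"ty":0,"tz":0,"wx":0,"wy":0,"wz":0,"jaw":1}])

```text
t: 36.72
tool_pos: [0.6239, 0.0435, 0.0582]
tool_rot: [3.139, 0.128, -0.009]
contact_force: [0.2, -0.1, -3.5]
opening: 0.0346
```

```bash
python3 - <<'E'
from g import *
b=bay("blue",1,.0015)
rows(b,.0455,P["blue"][2]-np.pi/2,3,True)
im=ctrl.get_image("scene");cv2.imwrite("pics/k29.png",cv2.resize(im[150:290,200:360,::-1],None,fx=4,fy=4,interpolation=cv2.INTER_CUBIC))
E
```

```text
t 36.73 pos [0.6239 0.0435 0.0582] yaw -1.489 -> -1.487 tilt 0.0059 q6 1.44 F [ 0.2 -0.1 -3.5] open 0.0346
tx:0.15,ty:-0.03,tz:0.42,wx:0,wy:0.002,wz:-0.001
tx:0.15,ty:-0.03,tz:0.43,wx:0,wy:0.002,wz:-0
tx:0.15,ty:-0.03,tz:0.42,wx:0,wy:0.002,wz:-0.001
left [-0.  0. -0.] [ 0. -0.  0.]
```

View pics/k29.png

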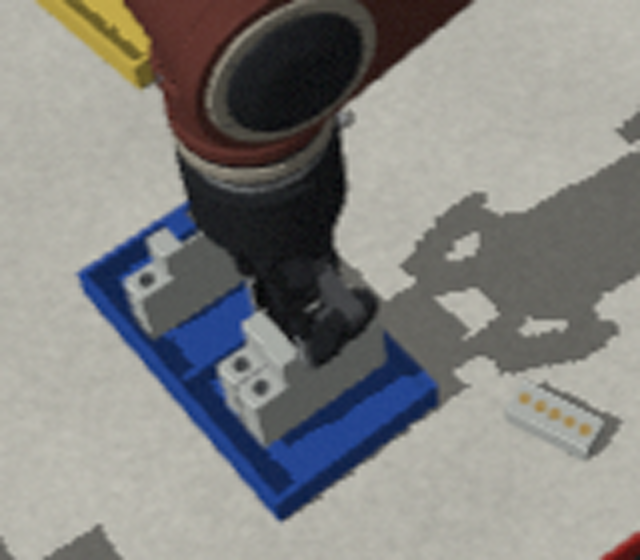

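send_rows(series=[{"tx":0.3,"ty":0,"tz":0.4,"wx":0,"wy":0.004,"wz":0,"jaw":1},{"tx":0,"ty":0,"tz":0.5,"wx":0,"wy":0,"wz":0,"jaw":1},{"tx":0,"ty":0,"tz":0.2,"wx":0,"wy":0,"wz":0,"jaw":1},{"tx":0,"ty":0,"tz":0.1,"wx":0,"wy":0,"wz":0,"jaw":1}])

```text
t: 37.28
tool_pos: [0.6301, 0.0436, 0.0501]
tool_rot: [3.138, 0.128, 0.009]
contact_force: [-0.4, -0.1, -3.3]
opening: 0.0346
```

send_rows(series=[{"tx":-0.1,"ty":0,"tz":0.3,"wx":0,"wy":-0.004,"wz":0,"jaw":1},{"tx":0,"ty":0,"tz":0.2,"wx":0,"wy":0,"wz":0,"jaw":1},{"tx":0,"ty":0,"tz":0.1,"wx":0,"wy":0,"wz":0,"jaw":1}])

```text
t: 37.65
tool_pos: [0.6294, 0.0434, 0.0452]
tool_rot: [3.138, 0.129, 0.003]
contact_force: [-6.2, 0.3, 8.0]
opening: 0.0343
```

Floor contact (8 N). Release.

send_rows(series=[{"tx":0,"ty":0,"tz":0,"wx":0,"wy":0,"wz":0,"jaw":0.3},{"tx":0,"ty":0,"tz":0,"wx":0,"wy":0,"wz":0,"jaw":0.3},{"tx":0,"ty":0,"tz":0,"wx":0,"wy":0,"wz":0,"jaw":0.3},{"tx":0,"ty":0,"tz":-1,"wx":0,"wy":0,"wz":0,"jaw":0.3},{"tx":0,"ty":0,"tz":-3,"wx":0,"wy":0,"wz":0,"jaw":0.3}])

```text
t: 38.28
tool_pos: [0.6284, 0.0435, 0.0846]
tool_rot: [3.138, 0.128, -0.001]
contact_force: [0.7, 1.0, -1.1]
opening: 0.0601
```

send_rows(series=[{"tx":0,"ty":0,"tz":-5,"wx":0,"wy":0,"wz":0,"jaw":0.3},{"tx":-3,"ty":0,"tz":-5,"wx":0,"wy":0,"wz":0,"jaw":0.3},{"tx":-5,"ty":0,"tz":-3,"wx":0,"wy":0,"wz":0,"jaw":0.3},{"tx":-5,"ty":0,"tz":0,"wx":0,"wy":0,"wz":0,"jaw":0.3},{"tx":0,"ty":0,"tz":0,"wx":0,"wy":0,"wz":0,"jaw":0.3}])

```text
t: 38.9
tool_pos: [0.4977, 0.0326, 0.226]
tool_rot: [3.136, 0.129, 0.017]
contact_force: [0.4, 0.3, -0.3]
opening: 0.0598
```

```bash
python3 - <<'E'
from g import *
for n in("scene","top"):
    im=ctrl.get_image(n);cv2.imwrite(f"pics/end_{n}.png",im[:,:,::-1])
im=cv2.imread("pics/end_scene.png");cv2.imwrite("pics/endz.png",cv2.resize(im[90:400,180:460],None,fx=1.9,fy=1.9,interpolation=cv2.INTER_CUBIC))
E
```

```text
(no output)
```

View pics/endz.png

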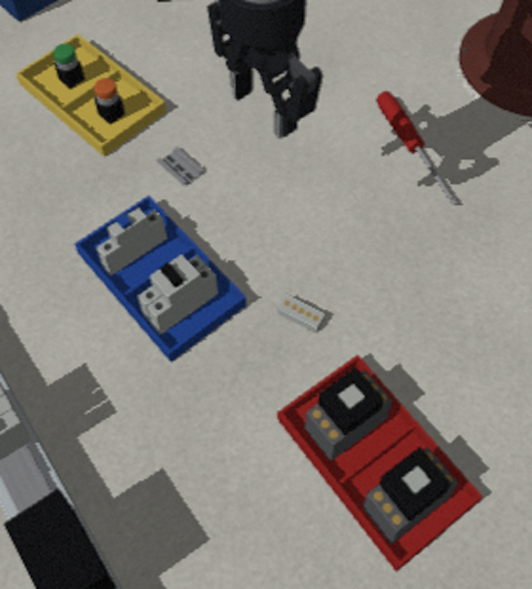

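View pics/end_top.png

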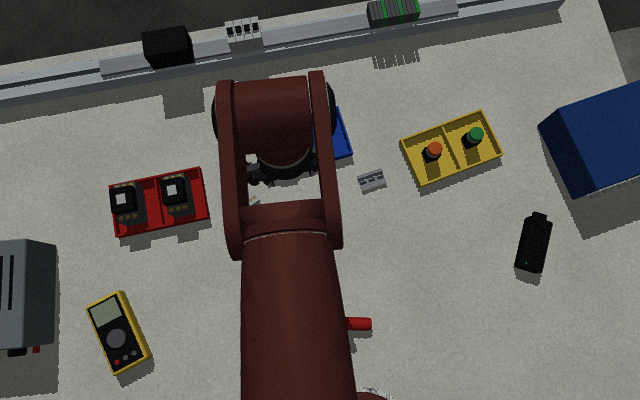

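All five parts look upright in their bays. The rail offcut (top ~371,180) and the terminal strip (scene ~339,254) are where they started. Handing in.

```bash
python3 - <<'E'
from g import *
print(ctrl.finish_job()); print(ctrl.get_obs()["t"])
E
```

```text
the job is handed in; nothing more can be done
None
the job is handed in; nothing more can be done
```

I put all five parts in their bays and handed the job in at about 39 s of the 128 s. `finish_job` gives no verdict.

- **Placement:** the contactor is in the red tray's free bay. The amber and green lamps have one yellow bay each, and the single and double breakers have one blue bay each. I set each part down until the force reading showed floor contact, at about 4 mm above the height where I gripped it. That matches the bay floor.
- **Last check:** the scene picture shows all five parts upright in the right bays, with the gripper clear. The top view agrees for the red and yellow trays, but the arm hid most of the blue tray there. The rail offcut and terminal strip look unmoved; I compared the pictures and did not measure a distance.
- **What went wrong:** the first grip on the green lamp slipped off the top of the lens. In the pictures the fingertips stood roughly 15–20 mm higher than the given tool geometry suggests. The lamp did not visibly move, and a deeper grip held.
- **Measurement disagreement:** the two cameras differed by about 5 mm on the lamp positions, so I used the average. I also shifted the trays 2–4 mm from my first fit.

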